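# Set up the cup box for self-service

## Task

Set up the cup box for self-service: raise its hood and swing the prop rod up so that its ball end sits in the socket and carries the hood. Only then take out the tin that was left inside and stand it upright on the worktop clear of the box, and put all the cups that are out on the worktop upright on the round mark in the box, nested into one straight stack. Leave the hood resting on its prop rod and do not push the garlic, the spice jar or the tealight about.

Things in the scene. Friction and masses are not known exactly. Their poses are not given: they have to be found in the camera images.
- cup_box: the cup box: a fixed grey open-topped housing with a blue hood, 200 mm deep (its x), 290 mm wide (its y), rim 105 mm above the worktop, walls and floor 6 mm thick; origin at the centre of its underside, x towards its back (the hinge side), y to its left, z up. It may stand turned by up to 0.25 rad. On its floor (at y = +84 to 104 mm) stand the rod's 8 mm wide pivot post (x = +55 mm) and rod rest (x = +10 mm)
- hood (a joint): angle of the blue hood about its hinge along the back rim: 0 shut, 1.57 upright, 1.75 leaning back on its stop. Hood 200 mm deep, 10 mm thick, 0.45 kg. It stays by itself only when upright or leaning back (above about 1.52); anywhere lower it falls shut unless held or propped. Resting on the seated prop rod it reads about 1.31
- hood_handle (a point): middle of the hood's handle, a round steel bar 10 mm thick and 108 mm long along the box's y, standing clear by 35 mm of the hood's front edge, its two posts 50 mm either side of the middle; 240 mm from the hinge line, in front of the hood when shut, on top of it when open
- hood_hinge (a point): middle of the hood's hinge line (along the box's y) at the back rim, 105 mm above the worktop
- rod (a joint): angle of the prop rod about its pivot: 0 lying level inside the box and pointing to the front, 1.57 upright, 1.70 leaning slightly back on its stop. It is a little stiff and stays put near upright (1.5 to 1.70), falling forward when much lower. Seated in the socket it reads about 1.6
- rod_pivot (a point): the prop rod's pivot (axis along the box's y), in the box at x = +55, y = +90, z = 87 mm of cup_box
- rod_grip (a point): middle of the red grip sleeve of the prop rod: 12 mm thick, 34 mm long, 112 mm from the pivot; about 49 mm of free room to the box's side wall
- rod_tip (a point): centre of the 12 mm ball end of the prop rod (steel, 8 mm thick), 137 mm from the pivot
- socket (a point): where the centre of the rod's ball end sits when seated in the socket: a steel pocket on the hood's underside, 125 mm from the hinge line, with a 14 mm deep lip on its front side that catches the ball. With the rod leaning back on its stop, bringing the hood forward from upright on to the rod makes the ball slide about 5 mm into the lip and lock
- cup_spot (a point): centre of the round black and yellow mark, 66 mm across, on the inner floor of the box, 6 mm above the worktop (x = -35, y = -35 mm of cup_box); the point lies at floor height
- tin_c (a point): the centre of a small food tin, 57 mm across and 72 mm tall, its z up, 0.15 kg; at first inside the box on or near the mark
- cup1_c (a point): the centre (half-way up) of a small handleless blue cup, 46 mm tall, 62 mm across its rim (the top 6 mm are straight, below it tapers to 34 mm at the foot), wall 2 mm, 80 g, z up. Cups nest: one set into another stands 15 mm higher. May be absent
- cup2_c (a point): the centre (half-way up) of a small handleless terracotta cup, 46 mm tall, 62 mm across its rim (the top 6 mm are straight, below it tapers to 34 mm at the foot), wall 2 mm, 80 g, z up. Cups nest: one set into another stands 15 mm higher. May be absent
- cup3_c (a point): the centre (half-way up) of a small handleless blue cup, 46 mm tall, 62 mm across its rim (the top 6 mm are straight, below it tapers to 34 mm at the foot), wall 2 mm, 80 g, z up. Cups nest: one set into another stands 15 mm higher. May be absent
- cup4_c (a point): the centre (half-way up) of a small handleless terracotta cup, 46 mm tall, 62 mm across its rim (the top 6 mm are straight, below it tapers to 34 mm at the foot), wall 2 mm, 80 g, z up. Cups nest: one set into another stands 15 mm higher. May be absent
- garlic_c (a point): the centre of a garlic bulb, about 50 mm wide and 51 mm tall; a bystander
- spice_c (a point): the centre of a spice jar with a dark cap, 41 mm across and 105 mm tall; a bystander
- tealight_c (a point): the centre of a red tealight candle in a metal case, 38 mm across and 15 mm tall; a bystander

How it is judged:
On the way, in this order (a step that is already met when the one before it is completed fails the run):
1. the hood is raised upright (value of joint hood above 1.45 rad), for 0.2 s.
2. the hood rests on the prop rod, whose ball end sits in the socket (distance between rod_tip and socket below 0.01 m and value of joint hood between 1.2 and 1.42 rad and velocity of joint hood between -0.1 and 0.1 rad/s), for 0.4 s.
3. the tin stands upright on the worktop, out of the box (horizontal distance between tin_c and cup_spot above 0.1 m and height (world z) of tin_c between 0.028 and 0.045 m and angle between tin_c's own z axis and vertical below 0.15 rad and (y of tin_c in the frame of cup_box below -0.165 m or y of tin_c in the frame of cup_box above 0.165 m or x of tin_c in the frame of cup_box below -0.12 m or x of tin_c in the frame of cup_box above 0.12 m)), for 0.2 s.
At the end, for the whole second after the job is handed in: Rod's ball end within 10 mm of its seat, hood still at 1.2 to 1.42 rad; tin upright on the worktop outside the box; all cups present upright (0.12 rad) in one nested stack, centres within 8 mm of one another and 22 mm of the mark's; garlic, spice jar, tealight within 60 mm of their start (all of step 2 and all of step 3 and horizontal distance between each of cup1_c, cup2_c, cup3_c, cup4_c and cup_spot below 0.022 m and angle between each of cup1_c, cup2_c, cup3_c, cup4_c's own z axis and vertical below 0.12 rad and height (world z) of each of cup1_c, cup2_c, cup3_c, cup4_c below 0.085 m and horizontal distance between cup1_c and cup2_c below 0.008 m and horizontal distance between each of cup1_c, cup2_c and cup3_c below 0.008 m and horizontal distance between each of cup1_c, cup2_c, cup3_c and cup4_c below 0.008 m and distance of each of garlic_c, spice_c, tealight_c from where it was at the start of the episode below 0.06 m); the robot touches nothing.
It fails at once if the garlic, spice jar or tealight is pushed more than 60 mm (distance of any of garlic_c, spice_c, tealight_c from where it was at the start of the episode above 0.06 m).
Of cup1, cup2, cup3, cup4 only 2 to 4 are there at a start; the rules pass over those that are not, and their reading is None.
At some moment in a run one of tin may be knocked a few centimetres aside while the robot is not near it.
Once in a run the grip may slacken for a moment while it holds something.
It also fails if it takes over 210 s, if anything falls off the work surface, if the arm or the gripper's body presses on something with over 40 N, if the wrist force passes 120 N, or if a joint passes its speed limit or range.

## Robot

A 6-joint arm with a two-finger parallel gripper is mounted at the origin on a cart in front of the work surface, level with it; the furniture and walls round the work are solid. World frame = base frame: x ahead of the robot, y to its left, z up, the work surface at z = 0. Lengths are in m, angles in rad, forces in N, time in s.
With the tool pointing down it reaches from about 0.425 to 1.125 m from the base axis. Payload 14.9 kg.
Tool frame: the origin (TCP) lies midway between the tips of the shut fingers; the grasp point (between the pads) lies 19 mm behind it; z points along the fingers, y is the line along which they close (so a half turn about z gives the same grasp; the last joint's range is limited). The gripper opens to 91 mm and grips with 3 to 60 N. Pads are 32 mm wide; open, the fingers measure 118 mm over their backs; the gripper's body (76 mm by 178 mm) begins 60 mm behind the grasp point.
Start: joints at [1.155, 0.379, 1.734, -0, 1.028, -0.033], TCP at [0.261, 0.649, 0.214] pointing down, gripper open.
Joint ranges: [-2.77, 2.77], [-0.74, 2.19], [0, 2.66], [-1.06, 4.2], [0.31, 2.87], [-3.08, 3.08]. Speed limits (rad/s): [1.89, 1.89, 2.39, 3.14, 3.14, 3.14].

## Interface

Orientations are given as [roll, pitch, yaw] about the fixed x, y, z axes, in that order (R = Rz(yaw) Ry(pitch) Rx(roll)).
In Python, from cell import ctrl, get_image, camera_model, ticket gives the robot as it stands.
- The arm moves only by the shell command python3 -m pendant 'ROWS' [OPENING] [FORCE]. ROWS is JSON, a list that holds one entry, the list of rows, each a list of 6 numbers: the shift along the tool's x, y, z in cm, then the turn, a rotation vector about the tool's x, y, z in degrees. In form: [[[tx, ty, tz, ax, ay, az], ...]]. A call has 1 to 12 rows; each row shifts and turns the commanded pose from where the row before left it, along the tool's axes as they then stand; what a row does not reach is not made up. A row lasts 1/10 s, in which the tool goes at most 50 mm and 8.59 degrees, less where a joint would pass 70% of its speed; a pose out of reach is approached as far as the arm can. A call with a gripper value outside its range is refused whole. OPENING is the opening, from 0 (shut) to 1 (fully open), set as the call begins (- or left out, the last holds). The fingers move at their own pace and stop on an object; FORCE is the grip in N (left out, the last holds). Time passes only in rows, so rows that do not move let the fingers close. It gives the time, the measured TCP pose, the force, the opening and the grip force at its end, in the units of the state.
- ctrl.state(): the state, without advancing time (a new reading comes with each control period).
- get_image(name): name is "side" or "top"; returns (picture, depth): 400x640x3 uint8, red, green, blue; 400x640 float32, m along the optical axis (not along the pixel's ray), 0 where there is no reading.
- camera_model(name): a dict with "intrinsics" (3x3 intrinsics, pixels), "cam_to_world" (4x4, takes a point from camera to world coordinates). Camera axes: x right, y down, z forward; pixel columns grow to the right and rows downward; lengths in m; the calibration is good to about 2 mm. A picture is of the moment at which its call begins. camera_model takes no time and is no camera call.
- ticket.hand_in(): hands the job in; it is judged then, once.
The state is a dict: "time_s": time; "joint_pos": joint angles; "joint_vel": joint speeds; "joint_efforts": joint torques, N m; "position": TCP position; "orientation": TCP orientation; "force": force on the tool from outside, world axes, zero at the start; "moment": the same for the moment, N m; "finger_gap": opening from 0.0 (shut) to 1.0 (fully open); "gripper_force": force on a finger pad.
Only numpy, scipy, OpenCV 4.12 (cv2) and the standard library are available. Lean on these libraries where they do the work, as an engineer would, in place of code of your own. Each camera call takes 0.05 s, during which the arm holds its last target. There are 200 camera calls.

## Working session

There is one attempt and no reset: what is moved stays moved. The work goes in short steps, Python scripts to look and compute and a shell command to move; the robot and the scene stay as the last step left them, time stands still between calls to the robot, and variables do not carry over. Pictures are saved under pics/ and viewed, at most 14 in all, crops included, and the job is handed in when it is done.

```bash
ls; mkdir -p pics; python3 - <<'E'
from cell import ctrl,get_image,camera_model
import cv2,numpy as np
for n in("side","top"):
    im,d=get_image(n); cv2.imwrite(f"pics/{n}0.png",im[:,:,::-1]); np.savez(f"{n}0.npz",im=im,d=d)
    m=camera_model(n); print(n,np.round(m["intrinsics"],1).tolist(),np.round(m["cam_to_world"],3).tolist())
s=ctrl.state();print({k:np.round(v,3).tolist() for k,v in s.items()})
E
```

```text
pics
side [[478.4, 0.0, 318.7], [0.0, 478.4, 202.4], [0.0, 0.0, 1.0]] [[0.992, -0.064, 0.109, 0.363], [-0.125, -0.341, 0.932, -1.299], [-0.022, -0.938, -0.346, 0.576], [0.0, 0.0, 0.0, 1.0]]
top [[436.5, 0.0, 323.6], [0.0, 436.5, 202.1], [0.0, 0.0, 1.0]] [[-0.029, -0.997, 0.072, 0.452], [-0.999, 0.028, -0.018, -0.015], [0.016, -0.072, -0.997, 1.224], [0.0, 0.0, 0.0, 1.0]]
{'time_s': 0.1, 'joint_pos': [1.155, 0.379, 1.735, 0.0, 1.029, -0.033], 'joint_vel': [-0.001, -0.001, -0.001, -0.001, -0.001, 0.001], 'joint_efforts': [-0.002, -76.505, -43.529, 0.065, 0.04, 0.0], 'position': [0.261, 0.649, 0.213], 'orientation': [-3.141, -0.0, 2.759], 'force': [1.26, -0.865, -0.412], 'moment': [0.011, -0.027, -0.004], 'gripper_force': 0.0, 'finger_gap': 1.0}
```

View pics/side0.png

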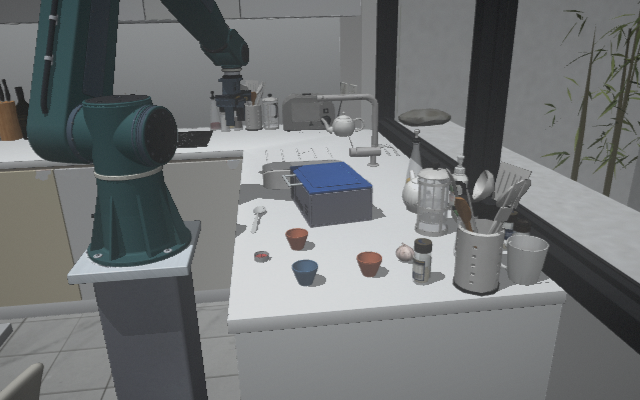

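View pics/top0.png

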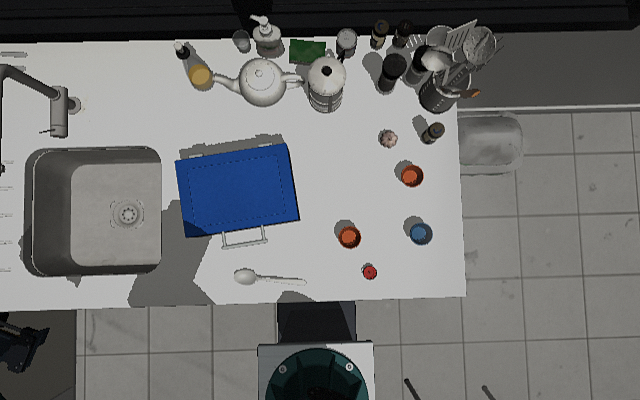

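Side view: box around (330,190), three cups at (297,239), (305,272), (370,263), garlic (404,252), spice jar (422,262) and tealight (261,256). Top view: hood corners (177,163), (288,145), (299,222), (186,237), handle near (244,240), cups at (349,237), (412,176), (421,233).

```bash
cat > h.py <<'E'
import numpy as np,cv2
from scipy.spatial.transform import Rotation as R
from cell import ctrl,get_image,camera_model
def ray(n,px,z):
    m=camera_model(n);K=np.array(m["intrinsics"]);T=np.array(m["cam_to_world"])
    d=T[:3,:3]@np.linalg.inv(K)@[px[0],px[1],1];o=T[:3,3]
    return o+d*(z-o[2])/d[2]
def proj(n,p):
    m=camera_model(n);K=np.array(m["intrinsics"]);T=np.array(m["cam_to_world"])
    q=K@(T[:3,:3].T@(np.array(p)-T[:3,3]));return q[:2]/q[2]
def pts(n,d):
    m=camera_model(n);K=np.array(m["intrinsics"]);T=np.array(m["cam_to_world"])
    v,u=np.mgrid[:d.shape[0],:d.shape[1]]
    c=np.stack([(u-K[0,2])/K[0,0]*d,(v-K[1,2])/K[1,1]*d,d],-1)
    return c@T[:3,:3].T+T[:3,3]
def pose():
    s=ctrl.state();return np.array(s["position"]),R.from_euler("xyz",s["orientation"])
def go(p,yaw=None,rpy=None):
    """print total shift (cm, current tool axes) and rotvec (deg, tool axes) to the target"""
    p0,r0=pose();r1=R.from_euler("xyz",rpy if rpy is not None else [np.pi,0,yaw])
    print("shift cm",np.round(r0.inv().apply(np.array(p)-p0)*100,2),"turn deg",np.round((r0.inv()*r1).as_rotvec(degrees=True),1))
def hsv(im): return cv2.cvtColor(im,cv2.COLOR_RGB2HSV)
E
python3 - <<'E'
from h import *
im=np.load("top0.npz")["im"];d=np.load("top0.npz")["d"];H=hsv(im);P=pts("top",d)
def blobs(m,name,z,amin=40):
    c,_=cv2.findContours(m.astype(np.uint8),cv2.RETR_EXTERNAL,cv2.CHAIN_APPROX_NONE)
    for k in c:
        if cv2.contourArea(k)<amin: continue
        (x,y),r=cv2.minEnclosingCircle(k); w=ray("top",(x,y),z)
        mk=np.zeros(m.shape,np.uint8);cv2.drawContours(mk,[k],-1,1,-1)
        print(name,np.round((x,y,r),1),"w",np.round(w,3),"diam",round(2*r*(1.22-z)/436.5,3),"zmax",np.round(np.percentile(P[mk>0][:,2],95),3))
blue=(H[...,0]>95)&(H[...,0]<125)&(H[...,1]>110)&(H[...,2]>50)
red=((H[...,0]<14)|(H[...,0]>170))&(H[...,1]>120)&(H[...,2]>60)
blue[:, 470:]=0;red[:,430:]=0
blobs(blue,"blue",.046);blobs(red,"red",.046)
c=max(cv2.findContours(blue.astype(np.uint8),0,1)[0],key=cv2.contourArea)
b=cv2.boxPoints(cv2.minAreaRect(c));W=np.array([ray("top",p,.115) for p in b]);print(b.round(1).tolist(),W.round(3).tolist(),np.linalg.norm(np.diff(W,axis=0),axis=1).round(3))
mk=cv2.drawContours(np.zeros(blue.shape,np.uint8),[c],-1,1,-1);print("hood z",np.percentile(P[mk>0][:,2],[5,50,95]).round(3))
print("handle",ray("top",(222,245.5),.11),ray("top",(267,240),.11),P[245,238:252,2].round(3), P[236:252,244,2].round(3))
print("garlic",ray("top",(388,138),.03),"spice",ray("top",(433,131),.1))
E
```

```text
blue [418.  232.5  10. ] w [ 0.447 -0.289  0.046] diam 0.054 zmax 0.045
blue [235.7 189.7  67.9] w [0.577 0.2   0.046] diam 0.365 zmax 0.12
red [369.5 272.    6.5] w [ 0.345 -0.154  0.046] diam 0.035 zmax 0.012
red [349.1 236.6  11.1] w [ 0.441 -0.102  0.046] diam 0.06 zmax 0.044
red [411.8 175.2  11.1] w [ 0.603 -0.279  0.046] diam 0.06 zmax 0.046
[[173.10000610351562, 160.5], [285.8999938964844, 142.5], [298.20001220703125, 219.39999389648438], [185.39999389648438, 237.39999389648438]] [[0.649, 0.345, 0.115], [0.688, 0.057, 0.115], [0.49, 0.03, 0.115], [0.452, 0.316, 0.115]] [0.291 0.2   0.288]
hood z [0.112 0.116 0.12 ]
handle [0.42924944 0.22503984 0.11      ] [0.43974312 0.11110138 0.11      ] [ 0.113  0.111  0.115  0.119  0.113  0.118  0.114  0.112  0.111  0.112
  0.11   0.111  0.114 -0.003] [ 0.     0.003  0.001 -0.003 -0.002 -0.003  0.001  0.112  0.115  0.114
  0.113 -0.    -0.001 -0.006  0.004 -0.   ]
garlic [ 0.71132592 -0.22105998  0.03      ] spice [ 0.71165879 -0.32807167  0.1       ]
```

```bash
python3 - <<'E'
import cv2
a=cv2.imread("pics/top0.png")[130:290,160:460];cv2.imwrite("pics/crop0.png",cv2.resize(a,None,fx=2.6,fy=2.6,interpolation=cv2.INTER_CUBIC))
E
```

```text
(no output)
```

View pics/crop0.png

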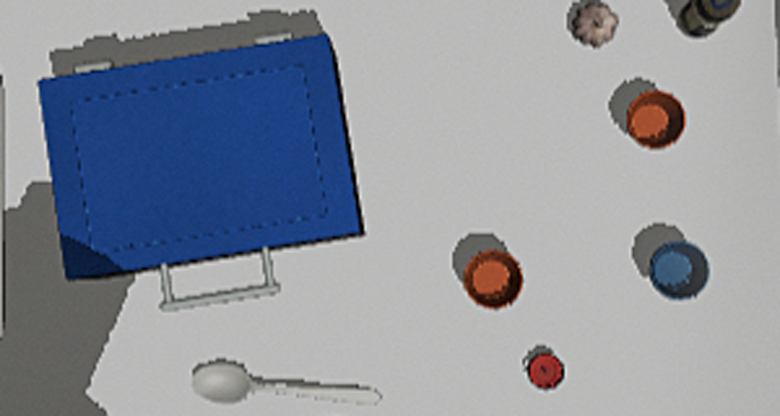

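Crop: three cups (blue at (679,269), terracotta at (493,278) and (656,119)), handle bar centred at (220,298); the hood measures 291 x 200 mm as it must. Box centre is about (0.570, 0.187), yaw 0.138; handle at (0.433, 0.168, 0.110).

```bash
python3 -m pendant '[[[0,0,0,0,0,8.59],[0,0,0,0,0,8.59],[0,0,0,0,0,8.59],[0,0,0,0,0,8.59],[0,0,0,0,0,8.59],[0,0,0,0,0,8.59],[0,0,0,0,0,8.59]]]' 0.35 15
python3 -m pendant '[[[-4.5,1,0,0,0,0],[-4.5,1,0,0,0,0],[-4.5,1,0,0,0,0],[-4.5,1,0,0,0,0],[-4.5,1,0,0,0,0],[-4.5,1,0,0,0,0],[-4.5,1,0,0,0,0],[-4.5,1,0,0,0,0],[-4.5,1,0,0,0,0],[-4.5,1,0,0,0,0],[-4.5,0.4,0,0,0,0],[0,0,0,0,0,0]]]'
python3 - <<'E'
from h import *
go([.433,.168,.098],yaw=1.709)
E
```

```text
time_s: 0.8
position: [0.2614, 0.6491, 0.2135]
orientation: [-3.141, 0.001, 1.703]
force: [-0.2, 0.8, -0.2]
finger_gap: 0.419
gripper_force: 0.0
time_s: 2.0
position: [0.4334, 0.1697, 0.2138]
orientation: [-3.141, 0.001, 1.705]
force: [1.0, 0.5, 0.9]
finger_gap: 0.344
gripper_force: 0.0
shift cm [-0.15 -0.06 11.58] turn deg [-0.   0.  -0.2]
```

```bash
python3 -m pendant '[[[0,0,3,0,0,0],[0,0,3,0,0,0],[0,0,2,0,0,0],[0,0,2,0,0,0],[0,0,1.5,0,0,0],[0,0,0,0,0,0]]]'
python3 -m pendant '[[[0,0,0,0,0,0],[0,0,0,0,0,0],[0,0,0,0,0,0],[0,0,0,0,0,0],[0,0,0,0,0,0],[0,0,0,0,0,0]]]' 0 20
```

```text
time_s: 2.6
position: [0.4314, 0.1734, 0.0972]
orientation: [-3.138, 0.001, 1.71]
force: [-0.5, 0.3, -0.3]
finger_gap: 0.353
gripper_force: 0.0
time_s: 3.2
position: [0.4311, 0.1732, 0.0993]
orientation: [-3.138, 0.0, 1.709]
force: [-14.5, 0.6, 12.1]
finger_gap: 0.105
gripper_force: 20.0
```

```bash
python3 - <<'E'
import numpy as np
f=np.r_[0:1.65:.15,1.62]
P=np.c_[-.24*np.cos(f)+.005*np.sin(f),.24*np.sin(f)+.005*np.cos(f)]
print(np.c_[f[1:],np.diff(P,axis=0)*100].round(2))
E
```

```text
[[ 0.15  0.34  3.58]
 [ 0.3   0.88  3.49]
 [ 0.45  1.39  3.32]
 [ 0.6   1.87  3.07]
 [ 0.75  2.31  2.76]
 [ 0.9   2.69  2.39]
 [ 1.05  3.02  1.96]
 [ 1.2   3.28  1.48]
 [ 1.35  3.46  0.98]
 [ 1.5   3.57  0.45]
 [ 1.62  2.88 -0.03]]
```

```bash
python3 -m pendant '[[[0,-0.1,-1.8,0,0,0],[0,0.2,-1.8,0,0,0],[0,0.4,-1.8,0,0,0],[0,0.5,-1.7,0,0,0],[0,0.7,-1.7,0,0,0],[0,0.7,-1.7,0,0,0],[0,0.9,-1.6,0,0,0],[0,1,-1.5,0,0,0],[0,1.1,-1.4,0,0,0],[0,1.2,-1.4,0,0,0]]]'
```

```text
time_s: 4.2
position: [0.4986, 0.1824, 0.2639]
orientation: [3.141, 0.0, 1.709]
force: [8.6, -1.4, -11.3]
finger_gap: 0.103
gripper_force: 20.0
```

```bash
python3 -m pendant '[[[0,1.3,-1.2,0,0,0],[0,1.4,-1.2,0,0,0],[0,1.5,-1,0,0,0],[0,1.5,-1,0,0,0],[0,1.6,-0.8,0,0,0],[0,1.7,-0.7,0,0,0],[0,1.7,-0.5,0,0,0],[0,1.8,-0.4,0,0,0],[0,1.8,-0.3,0,0,0],[0,1.8,-0.1,0,0,0],[0,1.6,0,0,0,0],[0,1.6,0.1,0,0,0]]]'
python3 -m pendant '[[[0,0,0,0,0,0],[0,0,0,0,0,0],[0,0,0,0,0,0]]]'
python3 - <<'E'
from h import *
for n in("side","top"):
    im,d=get_image(n);np.savez(n+"1.npz",im=im,d=d);cv2.imwrite(f"pics/{n}1.png",im[:,:,::-1])
E
```

```text
time_s: 5.4
position: [0.6902, 0.2087, 0.3349]
orientation: [3.141, 0.001, 1.709]
force: [0.6, -4.4, 2.6]
finger_gap: 0.107
gripper_force: 20.0
time_s: 5.7
position: [0.6894, 0.2086, 0.3349]
orientation: [3.141, 0.001, 1.709]
force: [0.9, -5.5, 3.1]
finger_gap: 0.103
gripper_force: 20.0
```

View pics/side1.png

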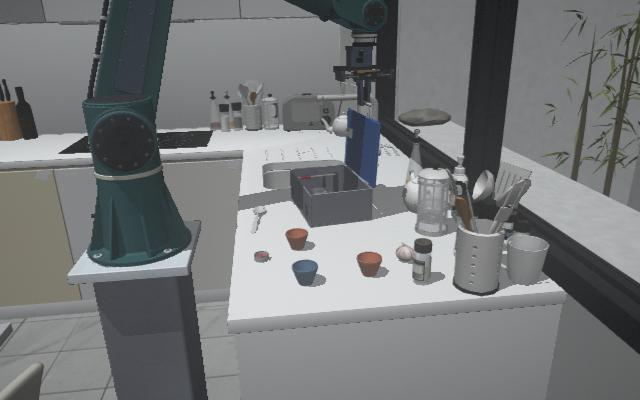

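Side view: hood stands upright at (362,148), held by the gripper; the red rod sleeve shows at (306,178) in the box. I'll lean it fully back, let go, and locate the red sleeve and the tin.

```bash
python3 -m pendant '[[[0,0.8,0.05,0,0,0],[0,0.8,0.1,0,0,0],[0,0.6,0.1,0,0,0],[0,0,0,0,0,0]]]'
python3 -m pendant '[[[0,0,0,0,0,0],[0,0,0,0,0,0],[0,0,0,0,0,0],[0,0,-2,0,0,0],[0,0,-4,0,0,0],[0,0,-4,0,0,0],[0,0,-3,0,0,0]]]' 0.4
python3 -m pendant '[[[0,-3,0,0,0,8],[0,0,0,0,0,8.2],[0,0,0,0,0,8.2],[0,0,0,0,0,8.2],[0,0,0,0,0,8.2],[0,0,0,0,0,8.2],[0,0,0,0,0,8.2],[0,0,0,0,0,8.2],[0,0,0,0,0,8.2],[0,0,0,0,0,8.2],[0,0,0,0,0,8.2]]]'
python3 - <<'E'
from h import *
for n in("side","top"):
    im,d=get_image(n);np.savez(n+"1.npz",im=im,d=d);cv2.imwrite(f"pics/{n}1.png",im[:,:,::-1])
    H=hsv(im);red=((H[...,0]<12)|(H[...,0]>165))&(H[...,1]>100)&(H[...,2]>50)
    k,l,s,c=cv2.connectedComponentsWithStats(red.astype(np.uint8))
    for i in range(1,k):
        if s[i,4]>8: print(n,c[i].round(1),s[i,4],ray(n,c[i],.09).round(3))
go([.501,.268,.075],yaw=.138)
E
```

```text
time_s: 6.2
position: [0.7112, 0.2117, 0.3318]
orientation: [3.142, 0.001, 1.709]
force: [-0.2, -5.2, 1.0]
finger_gap: 0.102
gripper_force: 20.0
time_s: 6.9
position: [0.7111, 0.2125, 0.4644]
orientation: [3.14, -0.0, 1.71]
force: [1.0, 0.3, 0.0]
finger_gap: 0.4
gripper_force: 0.0
time_s: 8.0
position: [0.6812, 0.2083, 0.4615]
orientation: [-3.141, 0.0, 0.133]
force: [-0.7, -0.7, -0.3]
finger_gap: 0.399
gripper_force: 0.0
side [305.2 176.5] 17 [0.502 0.27  0.09 ]
side [299.  232.9] 99 [ 0.44  -0.203  0.09 ]
side [371.5 257.8] 127 [ 0.587 -0.367  0.09 ]
top [411.6 175.3] 376 [ 0.598 -0.269  0.09 ]
top [348.6 236.6] 364 [ 0.442 -0.098  0.09 ]
top [369.4 272. ] 129 [ 0.349 -0.149  0.09 ]
shift cm [-17.04  -8.36  38.65] turn deg [-0.   0.  -0.1]
```

View pics/top1.png

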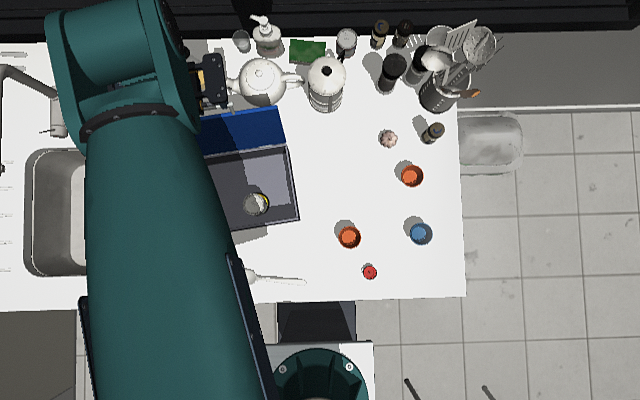

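Top view: hood leaning back at (245,130), tin in the box at (255,204), rod hidden under the arm. Side-view red sleeve gives (0.502, 0.270), matching the expected (0.501, 0.268).

```bash
python3 -m pendant '[[[-4,-2,2,0,0,0],[-4,-2,3,0,0,0],[-4,-2,3,0,0,0],[-4,-2,3,0,0,0],[-1,-0.5,4,0,0,0],[0,0,4.5,0,0,0],[0,0,4.5,0,0,0],[0,0,4,0,0,0],[0,0,0,0,0,0]]]' 0.44
python3 - <<'E'
from h import *
go([.502,.269,.072],yaw=.138)
im,d=get_image("top");cv2.imwrite("pics/t2.png",cv2.resize(im[120:260,160:320,::-1],None,fx=4,fy=4))
E
```

```text
time_s: 9.0
position: [0.5075, 0.2645, 0.1834]
orientation: [3.139, 0.007, 0.143]
force: [0.2, -0.4, -0.0]
finger_gap: 0.438
gripper_force: 0.0
shift cm [-0.4  -0.54 11.14] turn deg [0.1 0.4 0.3]
```

View pics/t2.png

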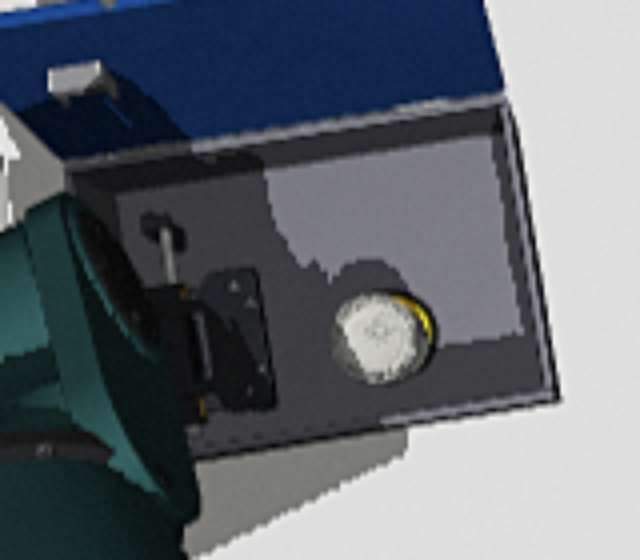

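Crop: rod runs down from its post at crop (163,225) to (170,285), the gripper above its front; tin on the mark at (383,337).

```bash
python3 - <<'E'
from h import *
c,s=np.cos(.138),np.sin(.138);Rb=np.array([[c,-s],[s,c]])
for q in[(163,225),(167,265),(170,283)]:
    w=ray("top",(160+(q[0]-1.5)/4,120+(q[1]-1.5)/4),.09);print(w.round(3),"box",(Rb.T@(w[:2]-[.570,.187])).round(3))
for q,z in[((497,128),.105),((553,398),.105)]:
    w=ray("top",(160+q[0]/4,120+q[1]/4),z);print(w.round(3),"box",(Rb.T@(w[:2]-[.570,.187])).round(3))
E
```

```text
[0.611 0.283 0.09 ] box [0.054 0.09 ]
[0.585 0.281 0.09 ] box [0.028 0.091]
[0.573 0.279 0.09 ] box [0.016 0.091]
[0.665 0.063 0.105] box [ 0.077 -0.136]
[0.49  0.031 0.105] box [-0.101 -0.144]
```

```bash
python3 -m pendant '[[[-0.4,-0.5,2,0,0,0],[0,0,3,0,0,0],[0,0,3,0,0,0],[0,0,2,0,0,0],[0,0,1.1,0,0,0],[0,0,0,0,0,0]]]'
python3 -m pendant '[[[0,0,0,0,0,0],[0,0,0,0,0,0],[0,0,0,0,0,0],[0,0,0,0,0,0],[0,0,0,0,0,0],[0,0,0,0,0,0]]]' 0 12
python3 - <<'E'
import numpy as np
# TCP increments in tool frame: grasp point at r=.112 about pivot, 15 mm behind TCP, tilt a follows the rod up to 50 deg
r=.112;off=.015;N=16
f=np.linspace(0,1.70,N+1);a=np.deg2rad(48)*np.minimum(1,np.arange(N+1)/12)
G=np.c_[-r*np.cos(f),r*np.sin(f)]
z=np.c_[np.sin(a),-np.cos(a)];x=np.c_[np.cos(a),np.sin(a)];T=G+off*z
for i in range(N):
    d=T[i+1]-T[i];print(round(d@x[i]*100,2),round(d@z[i]*100,2),round(np.rad2deg(a[i+1]-a[i]),1))
E
```

```text
time_s: 9.65
position: [0.5064, 0.2705, 0.0776]
orientation: [-3.141, -0.0, 0.14]
force: [-0.2, -0.2, 0.9]
finger_gap: 0.441
gripper_force: 0.0
time_s: 10.25
position: [0.5061, 0.2714, 0.0777]
orientation: [-3.14, -0.001, 0.138]
force: [-2.9, 11.4, 2.8]
finger_gap: 0.127
gripper_force: 12.0
0.17 -1.19 4.0
0.37 -1.16 4.0
0.57 -1.1 4.0
0.76 -1.0 4.0
0.92 -0.87 4.0
1.06 -0.71 4.0
1.17 -0.53 4.0
1.25 -0.34 4.0
1.29 -0.13 4.0
1.29 0.08 4.0
1.26 0.28 4.0
1.19 0.48 4.0
0.98 0.67 0.0
0.91 0.77 0.0
0.82 0.86 0.0
0.73 0.94 0.0
```

```bash
python3 -m pendant '[[[0.1,0,-1.2,0,4,0],[0.4,0,-1.1,0,4,0],[0.5,0,-1.1,0,4,0],[0.7,0,-1,0,4,0],[0.9,0,-0.9,0,4,0],[1,0,-0.7,0,4,0],[1.1,0,-0.5,0,4,0],[1.2,0,-0.3,0,4,0],[1.2,0,-0.1,0,4,0],[1.2,0,0.1,0,4,0],[1.2,0,0.2,0,4,0],[1.1,0,0.4,0,4,0]]]'
python3 - <<'E'
from h import *
im,d=get_image("side");cv2.imwrite("pics/s3.png",cv2.resize(im[90:240,250:420,::-1],None,fx=4,fy=4));print(ctrl.state()["finger_gap"])
E
```

```text
time_s: 11.45
position: [0.5934, 0.2884, 0.2381]
orientation: [3.126, -0.74, 0.147]
force: [0.4, -0.2, -1.5]
finger_gap: 0.007
gripper_force: 0.0
0.007978328539391432
```

View pics/s3.png

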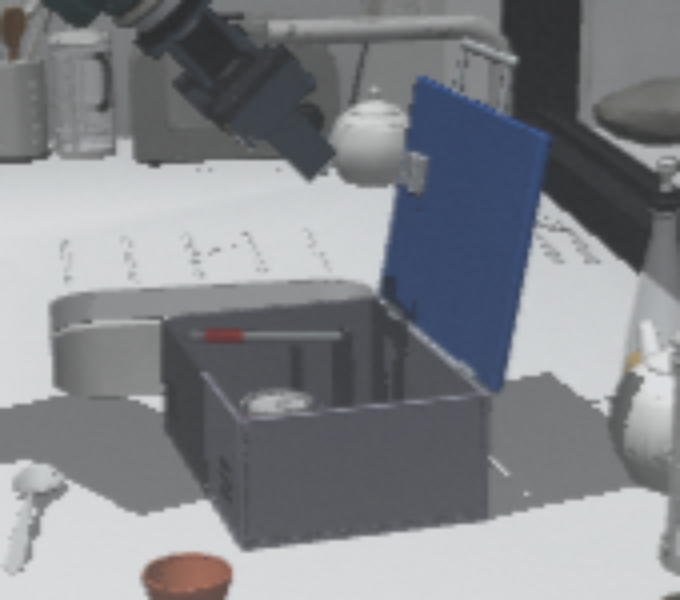

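The rod slipped out and lies level again: red sleeve at crop (222,336), hood leaning back at (465,230), gripper at (310,150). The arm went higher than I computed, so I check its pose before retrying.

```bash
python3 -m pendant '[[[0,0,0,0,0,0],[0,0,0,0,0,0]]]'
python3 -m pendant '[[[0,0,0,0,-5,0],[0,0,0,0,-5,0],[0,0,0,0,0,0]]]' 0.44; python3 -m pendant '[[[0,0,0,0,-8,0],[0,0,0,0,-8,0],[0,0,0,0,-8,0],[0,0,0,0,-8,0],[0,0,0,0,0,0]]]'
```

```text
time_s: 11.7
position: [0.5924, 0.2879, 0.2363]
orientation: [3.127, -0.738, 0.144]
force: [-0.1, -0.8, -0.5]
finger_gap: 0.007
gripper_force: 0.0
time_s: 12.0
position: [0.5942, 0.2865, 0.2366]
orientation: [3.123, -0.61, 0.138]
force: [-0.3, 0.4, 1.1]
finger_gap: 0.239
gripper_force: 0.0
time_s: 12.5
position: [0.5965, 0.2831, 0.2356]
orientation: [3.115, -0.082, 0.121]
force: [-0.2, 0.8, 0.2]
finger_gap: 0.44
gripper_force: 0.0
```

```bash
python3 - <<'E'
from h import *
go([.502,.269,.070],yaw=.138)
E
```

```text
shift cm [-10.88  -0.16  15.72] turn deg [ 1.6 -4.7 -1.1]
```

```bash
python3 -m pendant '[[[0,0,0,1.6,-4.7,-1.1],[0,0,0,0,0,0]]]'; python3 - <<'E'
from h import *
go([.502,.269,.070],yaw=.138)
E
python3 -m pendant '[[[-2.5,0,2,0,0,0],[-2.5,0,2,0,0,0],[-2.5,0,2,0,0,0],[-2,0,2,0,0,0],[0,0,0,0,0,0]]]'; python3 - <<'E'
from h import *
go([.502,.269,.070],yaw=.138)
E
```

```text
time_s: 12.7
position: [0.5949, 0.283, 0.2348]
orientation: [-3.14, -0.002, 0.14]
force: [0.3, -0.5, -0.7]
finger_gap: 0.444
gripper_force: 0.0
shift cm [-9.43  0.11 16.46] turn deg [-0.1 -0.1  0.1]
time_s: 13.2
position: [0.4962, 0.2695, 0.1528]
orientation: [-3.14, 0.0, 0.142]
force: [0.5, 0.6, 0.5]
finger_gap: 0.441
gripper_force: 0.0
shift cm [0.57 0.14 8.28] turn deg [-0.1  0.   0.3]
```

```bash
python3 -m pendant '[[[0.6,0.1,3,0,0,0],[0,0,3,0,0,0],[0,0,2.3,0,0,0],[0,0,0,0,0,0]]]'; python3 - <<'E'
from h import *
go([.502,.269,.068],yaw=.138)
E
python3 -m pendant '[[[0,0,0,0,0,0],[0,0,0,0,0,0],[0,0,0,0,0,0],[0,0,0,0,0,0],[0,0,0,0,0,0]]]' 0 15
```

```text
time_s: 13.6
position: [0.5052, 0.2709, 0.0708]
orientation: [-3.138, 0.0, 0.142]
force: [-0.5, -0.3, -0.1]
finger_gap: 0.443
gripper_force: 0.0
shift cm [-0.35  0.15  0.28] turn deg [-0.2  0.   0.3]
time_s: 14.1
position: [0.5069, 0.2721, 0.0738]
orientation: [-3.135, -0.002, 0.143]
force: [-0.5, -1.8, 7.4]
finger_gap: 0.128
gripper_force: 15.0
```

```bash
python3 -m pendant '[[[0.1,0,-1.1,0,2,0],[0.3,0,-1,0,2,0],[0.5,0,-1,0,2,0],[0.6,0,-1,0,2,0]]]'; python3 -m pendant '[[[0,0,0,0,0,0]]]'
```

```text
time_s: 14.5
position: [0.5186, 0.2735, 0.1159]
orientation: [-3.135, -0.142, 0.142]
force: [-2.8, 0.9, -1.8]
finger_gap: 0.126
gripper_force: 15.0
time_s: 14.6
position: [0.5191, 0.2737, 0.1167]
orientation: [-3.135, -0.143, 0.142]
force: [-4.8, 0.3, 1.4]
finger_gap: 0.125
gripper_force: 15.0
```

```bash
cat > swing.py <<'E'
from h import *
import sys
def plan(N,fend,tend,off=.014):
    p,r=pose();c,s=np.cos(.138),np.sin(.138)
    bx=c*(p[0]-.570)+s*(p[1]-.187);by=-s*(p[0]-.570)+c*(p[1]-.187)
    t=-R.as_euler(r,"xyz")[1]
    P=np.array([bx-.055,p[2]-.087]);g=P-off*np.array([np.sin(t),-np.cos(t)])
    rr=np.hypot(*g);f0=np.arctan2(g[1],-g[0]);print("f",f0.round(3),"r",rr.round(4),"tilt",np.rad2deg(t).round(1),"by",by.round(4))
    rr=.108
    f=np.linspace(f0,fend,N+1);a=np.linspace(t,np.deg2rad(tend),N+1)
    T=np.c_[-rr*np.cos(f),rr*np.sin(f)]+off*np.c_[np.sin(a),-np.cos(a)];T[0]=P
    for i in range(N):
        d=T[i+1]-T[i];print(round(d@[np.cos(a[i]),np.sin(a[i])]*100,2),round(d@[np.sin(a[i]),-np.cos(a[i])]*100,2),round(np.rad2deg(a[i+1]-a[i]),1))
plan(int(sys.argv[1]),float(sys.argv[2]),float(sys.argv[3]))
E
python3 swing.py 6 1.0 30
```

```text
f 0.428 r 0.1049 tilt 8.2 by 0.0928
0.43 -1.01 3.6
0.81 -0.74 3.6
0.92 -0.61 3.6
1.0 -0.47 3.6
1.07 -0.32 3.6
1.1 -0.16 3.6
```

```bash
python3 -m pendant '[[[0.5,0,-0.9,0,3.6,0],[0.8,0,-0.7,0,3.6,0],[0.9,0,-0.6,0,3.6,0],[1,0,-0.5,0,3.6,0],[1,0,-0.3,0,3.6,0],[1.1,0,-0.2,0,3.6,0],[0,0,0,0,0,0]]]'; python3 swing.py 5 1.45 45
```

```text
time_s: 15.3
position: [0.5608, 0.2794, 0.1634]
orientation: [-3.134, -0.521, 0.14]
force: [-2.5, -0.1, 2.6]
finger_gap: 0.131
gripper_force: 14.9
f 0.988 r 0.106 tilt 29.8 by 0.0928
1.06 -0.21 3.0
1.06 0.13 3.0
1.03 0.27 3.0
0.98 0.4 3.0
0.92 0.53 3.0
```

```bash
python3 -m pendant '[[[1,0,-0.1,0,3,0],[1,0,0.1,0,3,0],[1,0,0.3,0,3,0],[1,0,0.4,0,3,0],[0.9,0,0.5,0,3,0],[0,0,0,0,0,0]]]'; python3 swing.py 4 1.72 47
```

```text
time_s: 15.9
position: [0.6106, 0.2968, 0.2193]
orientation: [3.121, -0.719, 0.143]
force: [0.2, 0.0, -0.6]
finger_gap: 0.006
gripper_force: 0.0
f 1.509 r 0.1431 tilt 41.2 by 0.1032
-1.67 3.14 1.5
0.45 0.39 1.5
0.42 0.42 1.5
0.38 0.45 1.5
```

The tilt runs the wrist into its limit (the arm drifts up and sideways beyond about 35°), which tears the rod loose. The hood at its stop leaves room, so I'll retry with about 15° of tilt.

```bash
python3 -m pendant '[[[0,0,-2,0,-5,0],[0,0,-2,0,-6,0],[0,0,0,0,-8,0],[0,0,0,0,-8,0],[0,0,0,0,-8,0],[0,0,0,0,-5,0],[0,0,0,0,0,0]]]' 0.44; python3 - <<'E'
from h import *
print(np.round(ctrl.state()["joint_pos"],2))
go([.500,.267,.150],yaw=.138)
E
```

```text
time_s: 16.6
position: [0.5976, 0.2894, 0.2369]
orientation: [3.111, -0.116, 0.116]
force: [1.4, -0.2, 0.3]
finger_gap: 0.439
gripper_force: 0.0
[ 0.44  0.26  1.85 -0.08  0.93  1.95]
shift cm [-10.89   0.87   7.51] turn deg [ 1.8 -6.6 -1.4]
```

```bash
python3 -m pendant '[[[0,0,0,1.8,-6.6,-1.4],[-2.5,0.2,2,0,0,0],[-2.5,0.2,2,0,0,0],[-2.5,0.2,2,0,0,0],[-2.2,0.2,2,0,0,0],[0,0,0,0,0,0]]]'; python3 - <<'E'
from h import *
go([.502,.268,.067],yaw=.138)
E
```

```text
time_s: 17.2
position: [0.4967, 0.2665, 0.1535]
orientation: [3.139, 0.002, 0.14]
force: [0.1, 0.4, -0.3]
finger_gap: 0.44
gripper_force: 0.0
shift cm [ 0.56 -0.1   8.64] turn deg [0.2 0.1 0.1]
```

```bash
python3 -m pendant '[[[0.4,-0.1,3,0,0,0],[0,0,3,0,0,0],[0,0,2.6,0,0,0],[0,0,0,0,0,0]]]'; 
python3 -m pendant '[[[0,0,0,0,0,0],[0,0,0,0,0,0],[0,0,0,0,0,0],[0,0,0,0,0,0],[0,0,0,0,0,0]]]' 0 15
python3 -m pendant '[[[0.1,0,-1.1,0,1.5,0],[0.3,0,-1,0,1.5,0],[0.5,0,-1,0,1.5,0],[0.6,0,-1,0,1.5,0],[0,0,0,0,0,0]]]'; python3 swing.py 7 1.1 15
```

```text
time_s: 17.6
position: [0.5035, 0.2689, 0.0681]
orientation: [3.14, 0.002, 0.139]
force: [-0.4, -0.7, 0.2]
finger_gap: 0.438
gripper_force: 0.0
time_s: 18.1
position: [0.5055, 0.2712, 0.0716]
orientation: [-3.14, -0.003, 0.137]
force: [-4.2, 13.9, 3.4]
finger_gap: 0.126
gripper_force: 15.0
time_s: 18.6
position: [0.5183, 0.273, 0.114]
orientation: [-3.14, -0.108, 0.138]
force: [-5.0, 12.1, -0.1]
finger_gap: 0.126
gripper_force: 15.0
f 0.404 r 0.1042 tilt 6.2 by 0.0923
0.27 -1.09 1.3
0.71 -0.83 1.3
0.8 -0.74 1.3
0.89 -0.65 1.3
0.96 -0.54 1.3
1.02 -0.42 1.3
1.06 -0.3 1.3
```

```bash
python3 -m pendant '[[[0.5,0,-0.9,0,1.3,0],[0.7,0,-0.8,0,1.3,0],[0.8,0,-0.7,0,1.3,0],[0.9,0,-0.6,0,1.3,0],[1,0,-0.5,0,1.3,0],[1,0,-0.4,0,1.3,0],[1.1,0,-0.3,0,1.3,0],[0,0,0,0,0,0]]]'; python3 swing.py 4 1.45 15;python3 swing.py 7 1.7 15
```

```text
time_s: 19.4
position: [0.571, 0.2802, 0.1665]
orientation: [-3.14, -0.268, 0.138]
force: [-4.7, 11.0, 3.2]
finger_gap: 0.128
gripper_force: 15.0
f 1.121 r 0.1032 tilt 15.3 by 0.0922
0.79 -0.59 -0.1
0.88 -0.05 -0.1
0.89 0.02 -0.1
0.88 0.09 -0.1
f 1.121 r 0.1032 tilt 15.3 by 0.0922
0.8 -0.59 -0.0
0.89 -0.05 -0.0
0.89 0.02 -0.0
0.89 0.09 -0.0
0.88 0.17 -0.0
0.86 0.24 -0.0
0.84 0.31 -0.0
```

```bash
python3 -m pendant '[[[0.9,-0.1,-0.3,0,0,0],[0.9,-0.1,-0.1,0,0,0],[0.9,0,0,0,0,0],[0.9,0,0.1,0,0,0],[0,0,0,0,0,0]]]'; python3 swing.py 3 1.7 15
```

```text
time_s: 19.9
position: [0.6049, 0.2854, 0.1781]
orientation: [3.141, -0.266, 0.138]
force: [-3.4, -2.7, 8.9]
finger_gap: 0.109
gripper_force: 14.2
f 1.47 r 0.1052 tilt 15.2 by 0.0926
0.86 -0.11 -0.1
0.79 0.23 -0.1
0.77 0.29 -0.1
```

```bash
python3 -m pendant '[[[0.9,0,0.1,0,0,0],[0.8,0,0.2,0,0,0],[0.8,0,0.3,0,0,0],[0,0,0,0,0,0],[0,0,0,0,0,0]]]'; python3 swing.py 2 1.7 15;python3 - <<'E'
from h import *
im,d=get_image("side");cv2.imwrite("pics/s4.png",cv2.resize(im[90:240,250:420,::-1],None,fx=4,fy=4))
E
```

```text
time_s: 20.4
position: [0.6287, 0.2889, 0.1772]
orientation: [3.141, -0.264, 0.138]
force: [-0.5, -0.5, 0.3]
finger_gap: 0.005
gripper_force: 0.0
f 1.7 r 0.1046 tilt 15.1 by 0.0928
0.13 -0.32 -0.1
-0.0 -0.0 -0.1
```

View pics/s4.png

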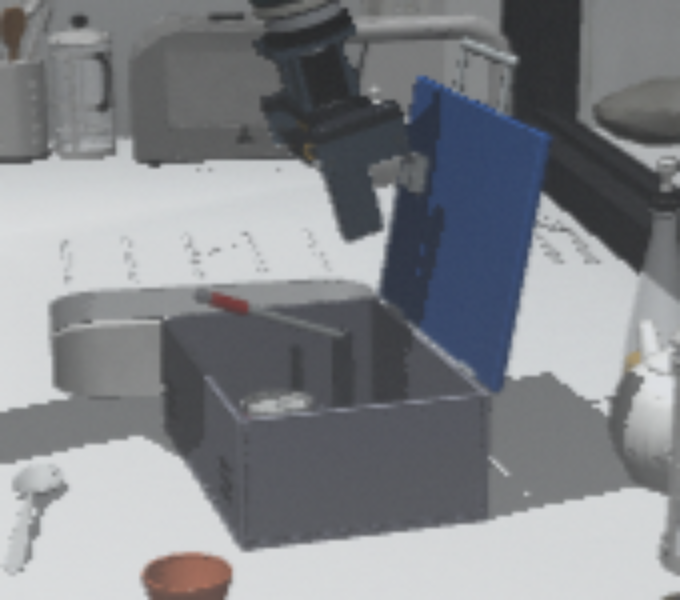

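Crop: the rod slipped again and is dropping (sleeve at (225,300)); hood still leaning back. Next try: grip deeper, centred 2 mm further left, and with much more force.

```bash
python3 -m pendant '[[[0,0,-3,0,-5,0],[0,0,-3,0,-5,0],[0,0,-1,0,-5,0],[-2.5,0,0,0,0,0],[-2.5,0,0,0,0,0],[-2.5,0,0,0,0,0],[-2.5,0,0,0,0,0],[-1.5,0,0,0,0,0],[0,0,0,0,0,0]]]' 0.44; python3 - <<'E'
from h import *
im,d=get_image("side");H=hsv(im)[150:190,280:345];m=((H[...,0]<12)|(H[...,0]>165))&(H[...,1]>100)&(H[...,2]>40)
v,u=np.nonzero(m);c=(u.mean()+280,v.mean()+150);print(c,ray("side",c,.09).round(3))
go([.503,.271,.062],yaw=.138)
E
```

```text
time_s: 21.35
position: [0.4996, 0.2711, 0.2458]
orientation: [3.141, -0.002, 0.139]
force: [0.1, 0.6, 0.1]
finger_gap: 0.439
gripper_force: 0.0
(np.float64(305.2352941176471), np.float64(176.47058823529412)) [0.502 0.27  0.09 ]
shift cm [ 0.16  0.06 18.4 ] turn deg [ 0.  -0.2  0. ]
```

```bash
python3 -m pendant '[[[0,0,4,0,0,0],[0,0,4,0,0,0],[0,0,4,0,0,0],[0,0,3,0,0,0],[0,0,2.5,0,0,0],[0,0,0.8,0,0,0],[0,0,0,0,0,0]]]'; 
python3 -m pendant '[[[0,0,0,0,0,0],[0,0,0,0,0,0],[0,0,0,0,0,0],[0,0,0,0,0,0],[0,0,0,0,0,0]]]' 0 45
python3 - <<'E'
from h import *
go([.502,.270,.062],yaw=.138)
E
sed -i 's/off=.014/off=.022/' swing.py; python3 swing.py 5 .45 5
```

```text
time_s: 22.1
position: [0.5016, 0.2711, 0.0619]
orientation: [3.141, -0.001, 0.138]
force: [0.4, -0.4, 0.4]
finger_gap: 0.444
gripper_force: 0.0
time_s: 22.6
position: [0.5018, 0.2713, 0.0633]
orientation: [3.141, -0.003, 0.138]
force: [-0.1, -2.5, 5.5]
finger_gap: 0.12
gripper_force: 45.0
shift cm [-0.    0.13  0.13] turn deg [ 0.  -0.2  0. ]
f -0.015 r 0.111 tilt 0.2 by 0.0928
0.37 -1.01 1.0
0.18 -0.99 1.0
0.29 -0.97 1.0
0.39 -0.94 1.0
0.5 -0.89 1.0
```

```bash
sed -i 's/rr=.108/rr=.111/' swing.py; python3 -m pendant '[[[0.1,0,-1,0,1,0],[0.2,0,-1,0,1,0],[0.3,0,-1,0,1,0],[0.4,0,-0.9,0,1,0],[0.5,0,-0.9,0,1,0],[0,0,0,0,0,0]]]'; python3 swing.py 7 1.1 12
```

```text
time_s: 23.2
position: [0.5145, 0.273, 0.1126]
orientation: [3.141, -0.09, 0.138]
force: [-3.3, -3.2, -1.5]
finger_gap: 0.122
gripper_force: 45.0
f 0.443 r 0.1109 tilt 5.2 by 0.0928
0.6 -0.88 1.0
0.7 -0.8 1.0
0.79 -0.72 1.0
0.86 -0.64 1.0
0.93 -0.54 1.0
0.98 -0.44 1.0
1.02 -0.33 1.0
```

```bash
python3 -m pendant '[[[0.6,0,-0.9,0,1,0],[0.7,0,-0.8,0,1,0],[0.8,0,-0.7,0,1,0],[0.9,0,-0.6,0,1,0],[0.9,0,-0.6,0,1,0],[1,0,-0.4,0,1,0],[1,0,-0.3,0,1,0],[0,0,0,0,0,0]]]'; python3 swing.py 6 1.7 15
```

```text
time_s: 24.0
position: [0.568, 0.2804, 0.1643]
orientation: [3.141, -0.214, 0.138]
force: [-6.8, -5.2, 5.0]
finger_gap: 0.12
gripper_force: 45.0
f 1.112 r 0.1102 tilt 12.3 by 0.0928
1.07 -0.29 0.5
1.1 -0.1 0.5
1.1 0.02 0.5
1.1 0.13 0.5
1.08 0.25 0.5
1.04 0.36 0.5
```

```bash
python3 -m pendant '[[[1.1,0,-0.2,0,0.5,0],[1.1,0,-0.1,0,0.5,0],[1.1,0,0,0,0.5,0],[0,0,0,0,0,0]]]'; python3 swing.py 4 1.7 15
```

```text
time_s: 24.4
position: [0.6003, 0.2853, 0.1749]
orientation: [-3.141, -0.243, 0.138]
force: [0.2, 0.5, 0.2]
finger_gap: 0.003
gripper_force: 0.0
f 1.419 r 0.1105 tilt 13.9 by 0.0932
0.79 0.05 0.3
0.78 0.16 0.3
0.76 0.21 0.3
0.74 0.27 0.3
```

The loss is consistent: every time at about 60° between rod and tool. That is where the 12 mm ball (25 mm from the grip centre) would swing in between the 32 mm wide pads, already squeezed to 11 mm, and wedge out. So grip nearer the pivot (r = 97 mm) with the rod close to the finger tips, so the ball passes clear of the pads.

```bash
python3 -m pendant '[[[0,0,-3,0,-5,0],[0,0,-3,0,-5,0],[0,0,-1,0,-4,0],[-2.5,0,0,0,0,0],[-2.5,0,0,0,0,0],[-2.5,0,0,0,0,0],[0,0,0,0,0,0]]]' 0.44; python3 - <<'E'
from h import *
im,d=get_image("side");H=hsv(im)[150:190,280:345];m=((H[...,0]<12)|(H[...,0]>165))&(H[...,1]>100)&(H[...,2]>40)
v,u=np.nonzero(m);c=(u.mean()+280,v.mean()+150);print(c,ray("side",c,.09).round(3))
go([.517,.271,.075],yaw=.138)
E
```

```text
time_s: 25.1
position: [0.5098, 0.2726, 0.2425]
orientation: [3.141, 0.006, 0.139]
force: [0.5, 0.3, 0.0]
finger_gap: 0.439
gripper_force: 0.0
(np.float64(305.2352941176471), np.float64(176.47058823529412)) [0.502 0.27  0.09 ]
shift cm [ 0.61  0.27 16.78] turn deg [0.  0.3 0. ]
```

```bash
sed -i 's/off=.022/off=.012/;s/rr=.111/rr=.098/' swing.py
python3 -m pendant '[[[0.6,0.2,4,0,0.3,0],[0,0,4,0,0,0],[0,0,3,0,0,0],[0,0,3,0,0,0],[0,0,2,0,0,0],[0,0,0.7,0,0,0],[0,0,0,0,0,0]]]'; 
python3 -m pendant '[[[0,0,0,0,0,0],[0,0,0,0,0,0],[0,0,0,0,0,0],[0,0,0,0,0,0],[0,0,0,0,0,0]]]' 0 30
python3 swing.py 5 .5 6
```

```text
time_s: 25.85
position: [0.5179, 0.2715, 0.0746]
orientation: [3.141, 0.002, 0.138]
force: [0.2, -0.9, 0.5]
finger_gap: 0.439
gripper_force: 0.0
time_s: 26.35
position: [0.5178, 0.2729, 0.0759]
orientation: [-3.14, -0.0, 0.137]
force: [-2.6, 13.1, 2.3]
finger_gap: 0.119
gripper_force: 30.0
f 0.009 r 0.0949 tilt 0.0 by 0.0923
-0.23 -0.96 1.2
0.2 -0.95 1.2
0.31 -0.92 1.2
0.41 -0.88 1.2
0.52 -0.83 1.2
```

```bash
sed -i 's/rr=.098/rr=.095/' swing.py
python3 -m pendant '[[[0.1,-0.1,-0.9,0,1.2,0],[0.2,-0.1,-0.9,0,1.2,0],[0.3,0,-0.9,0,1.2,0],[0.4,0,-0.9,0,1.2,0],[0.5,0,-0.8,0,1.2,0],[0,0,0,0,0,0]]]'; python3 swing.py 7 1.15 18
```

```text
time_s: 26.95
position: [0.5303, 0.2752, 0.1211]
orientation: [3.141, -0.105, 0.138]
force: [-5.0, -2.1, 0.9]
finger_gap: 0.117
gripper_force: 30.0
f 0.504 r 0.0953 tilt 6.0 by 0.0928
0.6 -0.68 1.7
0.65 -0.62 1.7
0.72 -0.55 1.7
0.78 -0.46 1.7
0.83 -0.36 1.7
0.87 -0.26 1.7
0.9 -0.16 1.7
```

```bash
python3 -m pendant '[[[0.6,0,-0.7,0,1.7,0],[0.7,0,-0.6,0,1.7,0],[0.7,0,-0.5,0,1.7,0],[0.8,0,-0.5,0,1.7,0],[0.8,0,-0.4,0,1.7,0],[0.9,0,-0.3,0,1.7,0],[0.9,0,-0.2,0,1.7,0],[0,0,0,0,0,0]]]'; python3 swing.py 6 1.7 20
```

```text
time_s: 27.75
position: [0.5782, 0.2821, 0.1637]
orientation: [-3.141, -0.315, 0.138]
force: [0.5, 0.4, -0.2]
finger_gap: 0.004
gripper_force: 0.0
f 1.169 r 0.0957 tilt 18.0 by 0.0931
0.85 0.04 0.3
0.85 0.04 0.3
0.84 0.12 0.3
0.82 0.2 0.3
0.8 0.28 0.3
0.77 0.35 0.3
```

```bash
python3 -m pendant '[[[0,0,-3,0,-6,0],[0,0,-3,0,-6,0],[0,0,-1,0,-6,0],[-2.5,0,0,0,0,0],[-2.5,0,0,0,0,0],[-0.8,0,0,0,0,0],[0,0,0,0,0,0]]]' 0.44; python3 - <<'E'
from h import *
im,d=get_image("side");H=hsv(im)[150:190,280:345];m=((H[...,0]<12)|(H[...,0]>165))&(H[...,1]>100)&(H[...,2]>40)
v,u=np.nonzero(m);c=(u.mean()+280,v.mean()+150);print(c,ray("side",c,.09).round(3))
go([.517,.273,.073],yaw=.138)
E
```

```text
time_s: 28.45
position: [0.5033, 0.2717, 0.2306]
orientation: [3.141, 0.002, 0.139]
force: [0.4, 0.1, -0.1]
finger_gap: 0.443
gripper_force: 0.0
(np.float64(305.2352941176471), np.float64(176.47058823529412)) [0.502 0.27  0.09 ]
shift cm [ 1.33  0.06 15.76] turn deg [0.  0.1 0. ]
```

```bash
sed -i 's/off=.012/off=.014/' swing.py
python3 -m pendant '[[[1.2,0,4,0,0,0],[0,0,4,0,0,0],[0,0,3,0,0,0],[0,0,3,0,0,0],[0,0,1.8,0,0,0],[0,0,0,0,0,0]]]'; 
python3 -m pendant '[[[0,0,0,0,0,0],[0,0,0,0,0,0],[0,0,0,0,0,0],[0,0,0,0,0,0],[0,0,0,0,0,0]]]' 0 30
python3 -m pendant '[[[0.1,0,-0.9,0,1.2,0],[0.2,0,-0.9,0,1.2,0],[0.3,0,-0.9,0,1.2,0],[0.4,0,-0.9,0,1.2,0],[0.5,0,-0.8,0,1.2,0],[0,0,0,0,0,0]]]'; python3 swing.py 7 1.15 18
```

```text
time_s: 29.1
position: [0.5145, 0.2726, 0.0696]
orientation: [3.14, 0.006, 0.138]
force: [-0.0, -0.4, 0.4]
finger_gap: 0.44
gripper_force: 0.0
time_s: 29.6
position: [0.5155, 0.2732, 0.0728]
orientation: [3.141, 0.002, 0.138]
force: [0.3, -3.0, 4.7]
finger_gap: 0.121
gripper_force: 30.0
time_s: 30.2
position: [0.528, 0.2749, 0.1181]
orientation: [3.141, -0.103, 0.138]
force: [-4.4, -2.8, 0.5]
finger_gap: 0.118
gripper_force: 30.0
f 0.482 r 0.0971 tilt 5.9 by 0.0928
0.75 -0.62 1.7
0.67 -0.66 1.7
0.74 -0.57 1.7
0.81 -0.48 1.7
0.86 -0.38 1.7
0.9 -0.28 1.7
0.93 -0.17 1.7
```

```bash
python3 -m pendant '[[[0.6,0,-0.7,0,1.7,0],[0.7,0,-0.6,0,1.7,0]]]'; python3 -m pendant '[[[0.7,0,-0.6,0,1.7,0],[0.8,0,-0.5,0,1.7,0]]]';python3 swing.py 3 1.15 18
```

```text
time_s: 30.4
position: [0.538, 0.2761, 0.1314]
orientation: [3.14, -0.159, 0.138]
force: [-13.1, -2.0, 6.2]
finger_gap: 0.122
gripper_force: 30.0
time_s: 30.6
position: [0.5513, 0.278, 0.1453]
orientation: [3.14, -0.22, 0.138]
force: [-10.8, -3.5, 6.6]
finger_gap: 0.118
gripper_force: 30.0
f 0.843 r 0.0963 tilt 12.6 by 0.0927
0.98 -0.31 1.8
0.97 -0.31 1.8
1.0 -0.18 1.8
```

```bash
python3 -m pendant '[[[0.7,0,-0.5,0,1.7,0],[0.8,0,-0.4,0,1.7,0]]]'; python3 -m pendant '[[[0,0,0,0,0,0]]]';python3 swing.py 3 1.3 18; python3 - <<'E'
from h import *
im,d=get_image("side");cv2.imwrite("pics/s5.png",cv2.resize(im[90:200,280:370,::-1],None,fx=5,fy=5,interpolation=cv2.INTER_CUBIC))
E
```

```text
time_s: 30.8
position: [0.5647, 0.2799, 0.1578]
orientation: [3.141, -0.282, 0.138]
force: [-1.0, -4.5, -1.6]
finger_gap: 0.115
gripper_force: 30.0
time_s: 30.9
position: [0.565, 0.28, 0.158]
orientation: [3.141, -0.282, 0.138]
force: [-2.8, -4.3, 1.8]
finger_gap: 0.113
gripper_force: 30.0
f 1.027 r 0.0986 tilt 16.2 by 0.0928
0.95 0.17 0.6
0.87 -0.1 0.6
0.88 -0.01 0.6
```

View pics/s5.png

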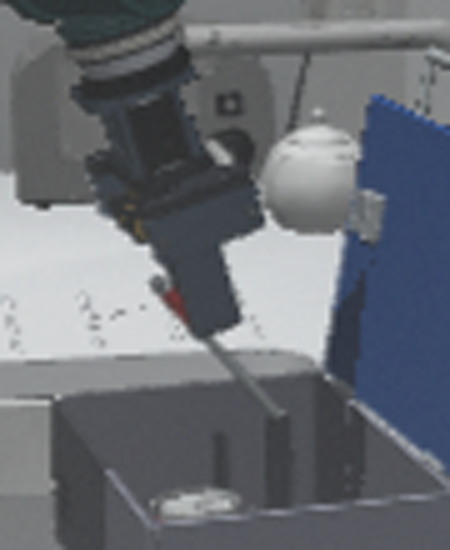

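Crop: the ball is at (160,285) and the pivot at (280,412), so the rod is at only about 0.85 rad and has slid down to the fingertips at (205,335). It lags under its stiffness as I pull quickly, so next I grip mid-sleeve, deep, at 60 N, and go slowly.

```bash
python3 -m pendant '[[[0,0,-3,0,-5,0],[0,0,-3,0,-6,0],[-2.5,0,0,0,-5.4,0],[-2.5,0,0,0,0,0],[-1.5,0,0,0,0,0],[0,0,0,0,0,0]]]' 0.44; python3 - <<'E'
from h import *
im,d=get_image("side");H=hsv(im)[150:190,280:345];m=((H[...,0]<12)|(H[...,0]>165))&(H[...,1]>100)&(H[...,2]>40)
v,u=np.nonzero(m);c=(u.mean()+280,v.mean()+150);print(c,ray("side",c,.09).round(3))
go([.503,.272,.060],yaw=.138)
E
```

```text
time_s: 31.55
position: [0.4852, 0.2691, 0.2134]
orientation: [3.141, 0.006, 0.139]
force: [0.4, -0.6, -0.6]
finger_gap: 0.441
gripper_force: 0.0
(np.float64(305.2352941176471), np.float64(176.47058823529412)) [0.502 0.27  0.09 ]
shift cm [ 1.78 -0.03 15.36] turn deg [0.  0.3 0. ]
```

```bash
sed -i 's/off=.014/off=.027/;s/rr=.095/rr=.112/' swing.py
python3 -m pendant '[[[1.7,0,3,0,0.3,0],[0,0,4,0,0,0],[0,0,3,0,0,0],[0,0,3,0,0,0],[0,0,2.3,0,0,0],[0,0,0,0,0,0]]]'; 
python3 -m pendant '[[[0,0,0,0,0,0],[0,0,0,0,0,0],[0,0,0,0,0,0],[0,0,0,0,0,0],[0,0,0,0,0,0]]]' 0 60
python3 -m pendant '[[[0,0,-0.4,0,0.7,0],[0.1,0,-0.4,0,0.7,0],[0.1,0,-0.4,0,0.7,0],[0.1,0,-0.4,0,0.7,0],[0.1,0,-0.4,0,0.7,0],[0.1,0,-0.4,0,0.7,0],[0.1,0,-0.4,0,0.7,0],[0.2,0,-0.4,0,0.7,0],[0.2,0,-0.4,0,0.7,0],[0.2,0,-0.4,0,0.7,0]]]'; python3 swing.py 10 .8 15
```

```text
time_s: 32.2
position: [0.502, 0.2708, 0.0575]
orientation: [3.14, 0.005, 0.138]
force: [-1.0, 0.1, 1.0]
finger_gap: 0.44
gripper_force: 0.0
time_s: 32.7
position: [0.5035, 0.2715, 0.0611]
orientation: [3.141, -0.0, 0.138]
force: [1.4, -2.4, 6.2]
finger_gap: 0.118
gripper_force: 60.0
time_s: 33.7
position: [0.5121, 0.2726, 0.101]
orientation: [3.141, -0.121, 0.138]
force: [0.7, -0.8, -7.1]
finger_gap: 0.119
gripper_force: 60.0
f 0.374 r 0.1115 tilt 6.9 by 0.0928
0.23 -0.44 0.8
0.3 -0.4 0.8
0.32 -0.39 0.8
0.34 -0.37 0.8
0.36 -0.35 0.8
0.38 -0.33 0.8
0.4 -0.31 0.8
0.42 -0.29 0.8
0.43 -0.27 0.8
0.45 -0.25 0.8
```

```bash
python3 -m pendant '[[[0.25,0,-0.43,0,0.8,0],[0.3,0,-0.4,0,0.8,0],[0.3,0,-0.4,0,0.8,0],[0.35,0,-0.37,0,0.8,0],[0.35,0,-0.35,0,0.8,0],[0.4,0,-0.33,0,0.8,0],[0.4,0,-0.3,0,0.8,0],[0.4,0,-0.3,0,0.8,0],[0.45,0,-0.27,0,0.8,0],[0.45,0,-0.25,0,0.8,0]]]'; python3 swing.py 10 1.2 24
```

```text
time_s: 34.7
position: [0.5409, 0.2765, 0.1413]
orientation: [3.14, -0.259, 0.138]
force: [-14.3, -3.2, 5.6]
finger_gap: 0.118
gripper_force: 60.0
f 0.798 r 0.1123 tilt 14.8 by 0.0927
0.45 -0.19 0.9
0.45 -0.19 0.9
0.46 -0.17 0.9
0.47 -0.14 0.9
0.48 -0.12 0.9
0.48 -0.1 0.9
0.49 -0.07 0.9
0.49 -0.05 0.9
0.49 -0.02 0.9
0.49 0.01 0.9
```

```bash
python3 -m pendant '[[[0.38,0,-0.23,0,0.9,0],[0.38,0,-0.23,0,0.9,0],[0.4,0,-0.2,0,0.9,0],[0.45,0,-0.17,0,0.9,0],[0.47,0,-0.13,0,0.9,0],[0.48,0,-0.1,0,0.9,0],[0.49,0,-0.08,0,0.9,0],[0.49,0,-0.05,0,0.9,0],[0.49,0,-0.02,0,0.9,0],[0,0,0,0,0,0]]]'; python3 swing.py 12 1.7 26;  python3 - <<'E'
from h import *
im,d=get_image("side");cv2.imwrite("pics/s6.png",cv2.resize(im[90:200,280:370,::-1],None,fx=5,fy=5,interpolation=cv2.INTER_CUBIC))
H=hsv(im)[100:190,280:345];m=((H[...,0]<12)|(H[...,0]>165))&(H[...,1]>100)&(H[...,2]>40)
v,u=np.nonzero(m);print(m.sum(),u.mean()+280,v.mean()+100,u.max()+280,v.max()+100)
Pv=np.array([.570+.055*.9905-.09*.1376,.187+.055*.1376+.09*.9905,.087])
for f in(.8,1,1.2,1.4):print(f,[proj("side",Pv+np.array([-r*np.cos(f)*.9905,-r*np.cos(f)*.1376,r*np.sin(f)])).round(1).tolist() for r in(.095,.112,.129,.137)])
E
```

```text
time_s: 35.7
position: [0.5771, 0.282, 0.1664]
orientation: [3.142, -0.404, 0.138]
force: [0.5, -1.1, -0.2]
finger_gap: 0.004
gripper_force: 0.0
f 1.159 r 0.1138 tilt 23.1 by 0.0932
0.52 0.18 0.2
0.51 0.03 0.2
0.51 0.06 0.2
0.51 0.08 0.2
0.5 0.11 0.2
0.5 0.13 0.2
0.49 0.15 0.2
0.48 0.18 0.2
0.47 0.2 0.2
0.46 0.22 0.2
0.45 0.25 0.2
0.44 0.27 0.2
17 305.2352941176471 176.47058823529412 309 177
0.8 [[317.4, 157.1], [313.9, 153.9], [310.5, 150.7], [308.8, 149.2]]
1 [[321.5, 153.4], [318.8, 149.5], [316.1, 145.6], [314.8, 143.7]]
1.2 [[326.2, 150.5], [324.4, 146.1], [322.6, 141.7], [321.7, 139.6]]
1.4 [[331.4, 148.6], [330.5, 143.9], [329.6, 139.1], [329.2, 136.8]]
```

Lost again. I'll retry with static readings at each step plus a numeric rod-angle estimate from the side camera (direction from pivot to the red pixels).

```bash
cat > rod.py <<'E'
from h import *
Pv=np.array([.570+.055*.9905-.09*.1376,.187+.055*.1376+.09*.9905,.087])
def pt(f,r=.112): return Pv+np.array([-r*np.cos(f)*.9905,-r*np.cos(f)*.1376,r*np.sin(f)])
def rodf():
    im,_=get_image("side");H=hsv(im)[95:190,280:350];m=((H[...,0]<12)|(H[...,0]>165))&(H[...,1]>90)&(H[...,2]>35)
    v,u=np.nonzero(m)
    if len(u)<3: return None,len(u)
    c=np.array([u.mean()+280,v.mean()+95])-proj("side",Pv)
    g=np.linspace(-.1,1.8,191);D=np.array([proj("side",pt(f))-proj("side",Pv) for f in g])
    a=np.arctan2(D[:,0]*c[1]-D[:,1]*c[0],D@c)
    return g[np.argmin(abs(a))].round(2),len(u)
if __name__=="__main__":
    s=ctrl.state();F=np.array(s["force"]);
    print("rod f,n:",rodf(),"gap",round(s["finger_gap"],3),"F",F.round(1),"M",np.round(s["moment"],2),"j",np.round(s["joint_pos"],2))
E
python3 -m pendant '[[[0,0,-3,0,-6,0],[0,0,-3,0,-6,0],[-2.5,0,-1,0,-6,0],[-2.5,0,0,0,-5,0],[-2,0,0,0,0,0],[0,0,0,0,0,0]]]' 0.44; python3 rod.py; python3 - <<'E'
from h import *
go([.505,.272,.060],yaw=.138)
E
```

```text
time_s: 36.35
position: [0.4839, 0.2688, 0.2246]
orientation: [3.141, 0.0, 0.138]
force: [-0.2, -0.0, 0.3]
finger_gap: 0.442
gripper_force: 0.0
rod f,n: (np.float64(0.03), 19) gap 0.442 F [-0.2 -0.   0.3] M [-0.01  0.11 -0.01] j [ 0.47  0.14  2.03 -0.    0.98  1.9 ]
shift cm [ 2.02 -0.02 16.49] turn deg [ 0. -0.  0.]
```

```bash
sed -i 's/off=.027/off=.019/;s/rr=.112/rr=.110/' swing.py
python3 -m pendant '[[[1.9,0,3,0,0,0],[0,0,4,0,0,0],[0,0,3,0,0,0],[0,0,3,0,0,0],[0,0,2.6,0,0,0],[0,0,0,0,0,0]]]'; 
python3 -m pendant '[[[0,0,0,0,0,0],[0,0,0,0,0,0],[0,0,0,0,0,0],[0,0,0,0,0,0],[0,0,0,0,0,0]]]' 0 60; python3 rod.py
python3 -m pendant '[[[0,0,-0.4,0,0.7,0],[0.1,0,-0.4,0,0.7,0],[0.1,0,-0.4,0,0.7,0],[0.1,0,-0.4,0,0.7,0],[0.1,0,-0.4,0,0.7,0],[0.1,0,-0.4,0,0.7,0],[0.1,0,-0.4,0,0.7,0],[0.2,0,-0.4,0,0.7,0],[0.2,0,-0.4,0,0.7,0],[0.2,0,-0.4,0,0.7,0],[0,0,0,0,0,0]]]'; python3 swing.py 5 .55 10; python3 rod.py
```

```text
time_s: 37.0
position: [0.503, 0.2708, 0.0659]
orientation: [3.14, 0.004, 0.138]
force: [0.3, -0.0, 0.5]
finger_gap: 0.44
gripper_force: 0.0
time_s: 37.5
position: [0.5049, 0.2718, 0.0699]
orientation: [3.141, -0.002, 0.138]
force: [0.1, -3.4, 5.5]
finger_gap: 0.114
gripper_force: 60.0
rod f,n: (None, 0) gap 0.114 F [ 0.1 -3.4  5.5] M [-0.6  -0.03 -0.06] j [ 0.45  0.4   2.04 -0.    0.7   1.89]
time_s: 38.65
position: [0.5136, 0.2729, 0.11]
orientation: [3.141, -0.123, 0.138]
force: [-2.1, -3.3, -4.7]
finger_gap: 0.119
gripper_force: 60.0
f 0.392 r 0.1097 tilt 7.0 by 0.0928
0.17 -0.32 0.6
0.21 -0.29 0.6
0.22 -0.28 0.6
0.23 -0.28 0.6
0.24 -0.27 0.6
rod f,n: (None, 0) gap 0.119 F [-2.1 -3.3 -4.7] M [-0.61  1.06 -0.19] j [ 0.47  0.3   2.08 -0.07  0.64  1.95]
```

The sleeve is hidden between the pads now. Likeliest cause: the ball entering the side of the squeezed pads. Gripping at r ≈ 127 mm instead puts ball and sleeve end inside the pads from the start, so nothing enters during the turn.

```bash
python3 -m pendant '[[[0,0,0,0,0,0],[0,0,0,0,0,0],[0,0,-3,0,-3.5,0],[0,0,-4,0,-3.5,0],[0,0,-2,0,0,0],[-2,0,0,0,0,0],[0,0,0,0,0,0]]]' 0.44; python3 rod.py; python3 - <<'E'
from h import *
go([.487,.2685,.069],yaw=.138)
E
```

```text
time_s: 39.4
position: [0.4874, 0.2695, 0.2002]
orientation: [-3.142, -0.002, 0.138]
force: [-0.9, -0.7, -0.8]
finger_gap: 0.439
gripper_force: 0.0
rod f,n: (np.float64(0.03), 19) gap 0.439 F [-0.9 -0.7 -0.8] M [-0.03  0.17  0.02] j [ 0.46  0.17  2.03 -0.    0.93  1.9 ]
shift cm [-0.13  0.1  13.08] turn deg [ 0.  -0.1  0. ]
```

```bash
sed -i 's/rr=.110/rr=.126/' swing.py
python3 -m pendant '[[[-0.1,0.1,3,0,0,0],[0,0,4,0,0,0],[0,0,3,0,0,0],[0,0,2,0,0,0],[0,0,1.3,0,0,0],[0,0,0,0,0,0]]]'; 
python3 -m pendant '[[[0,0,0,0,0,0],[0,0,0,0,0,0],[0,0,0,0,0,0],[0,0,0,0,0,0],[0,0,0,0,0,0]]]' 0 25; python3 swing.py 12 .5 5; python3 rod.py
```

```text
time_s: 40.05
position: [0.4868, 0.2679, 0.0647]
orientation: [3.14, 0.002, 0.138]
force: [0.8, -0.5, 1.4]
finger_gap: 0.443
gripper_force: 0.0
time_s: 40.55
position: [0.4876, 0.269, 0.0671]
orientation: [-3.141, -0.002, 0.138]
force: [-2.2, 7.0, 2.7]
finger_gap: 0.122
gripper_force: 25.0
f -0.007 r 0.1253 tilt 0.1 by 0.0926
-0.04 -0.53 0.4
0.05 -0.53 0.4
0.07 -0.53 0.4
0.1 -0.53 0.4
0.13 -0.52 0.4
0.15 -0.51 0.4
0.18 -0.51 0.4
0.2 -0.5 0.4
0.23 -0.49 0.4
0.25 -0.48 0.4
0.27 -0.46 0.4
0.3 -0.45 0.4
rod f,n: (np.float64(0.04), 6) gap 0.122 F [-2.2  7.   2.7] M [ 1.04  0.55 -0.03] j [0.46 0.38 2.07 0.   0.68 1.9 ]
```

```bash
python3 -m pendant '[[[0,-0.1,-0.5,0,0.4,0],[0.05,0,-0.5,0,0.4,0],[0.07,0,-0.5,0,0.4,0],[0.1,0,-0.5,0,0.4,0],[0.12,0,-0.5,0,0.4,0],[0.15,0,-0.5,0,0.4,0],[0.18,0,-0.5,0,0.4,0],[0.2,0,-0.5,0,0.4,0],[0.23,0,-0.5,0,0.4,0],[0.25,0,-0.5,0,0.4,0],[0.27,0,-0.46,0,0.4,0],[0.3,0,-0.45,0,0.4,0]]]';  python3 swing.py 12 1.0 12; python3 rod.py
```

```text
time_s: 41.8
position: [0.5035, 0.2714, 0.1266]
orientation: [3.141, -0.084, 0.138]
force: [-4.2, -1.1, -0.5]
finger_gap: 0.119
gripper_force: 25.0
f 0.485 r 0.1254 tilt 4.8 by 0.0928
0.27 -0.48 0.6
0.34 -0.43 0.6
0.37 -0.41 0.6
0.39 -0.4 0.6
0.41 -0.37 0.6
0.43 -0.35 0.6
0.45 -0.33 0.6
0.46 -0.31 0.6
0.48 -0.28 0.6
0.49 -0.26 0.6
0.51 -0.23 0.6
0.52 -0.21 0.6
rod f,n: (None, 2) gap 0.119 F [-4.2 -1.1 -0.5] M [-0.33  1.19 -0.05] j [ 0.47  0.28  2.07 -0.04  0.71  1.93]
```

```bash
python3 -m pendant '[[[0.3,0,-0.46,0,0.6,0],[0.34,0,-0.43,0,0.6,0],[0.37,0,-0.41,0,0.6,0],[0.4,0,-0.4,0,0.6,0],[0.41,0,-0.37,0,0.6,0],[0.43,0,-0.35,0,0.6,0]]]';  python3 rod.py; python3 -m pendant '[[[0.45,0,-0.33,0,0.6,0],[0.46,0,-0.31,0,0.6,0],[0.48,0,-0.28,0,0.6,0],[0.49,0,-0.26,0,0.6,0],[0.51,0,-0.23,0,0.6,0],[0.52,0,-0.21,0,0.6,0]]]';python3 swing.py 12 1.5 18; python3 rod.py
```

```text
time_s: 42.45
position: [0.5236, 0.2743, 0.1534]
orientation: [3.141, -0.148, 0.138]
force: [-2.2, -3.3, -0.8]
finger_gap: 0.123
gripper_force: 25.0
rod f,n: (None, 2) gap 0.123 F [-2.2 -3.3 -0.8] M [-0.73  0.96 -0.11] j [ 0.46  0.24  2.06 -0.07  0.7   1.95]
time_s: 43.1
position: [0.5495, 0.2779, 0.1745]
orientation: [3.141, -0.211, 0.138]
force: [-3.0, -4.8, 2.6]
finger_gap: 0.122
gripper_force: 25.0
f 1.009 r 0.1253 tilt 12.1 by 0.0928
0.48 -0.23 0.5
0.51 -0.14 0.5
0.52 -0.12 0.5
0.52 -0.09 0.5
0.53 -0.07 0.5
0.53 -0.04 0.5
0.53 -0.02 0.5
0.53 0.01 0.5
0.53 0.03 0.5
0.53 0.06 0.5
0.53 0.08 0.5
0.52 0.11 0.5
rod f,n: (np.float64(0.98), 5) gap 0.122 F [-3.  -4.8  2.6] M [-0.98  0.95 -0.19] j [ 0.46  0.23  2.04 -0.11  0.68  1.97]
```

Rod reads 0.98 while the tool is at 1.01, so this grip is holding. Continuing.

```bash
python3 -m pendant '[[[0.5,0.05,-0.2,0,0.5,0],[0.51,0.05,-0.14,0,0.5,0],[0.52,0,-0.12,0,0.5,0],[0.52,0,-0.1,0,0.5,0],[0.53,0,-0.07,0,0.5,0],[0.53,0,-0.04,0,0.5,0]]]';  python3 rod.py; python3 -m pendant '[[[0.53,0,-0.02,0,0.5,0],[0.53,0,0,0,0.5,0],[0.53,0,0.03,0,0.5,0],[0.53,0,0.06,0,0.5,0],[0.53,0,0.08,0,0.5,0],[0.52,0,0.1,0,0.5,0]]]';python3 swing.py 6 1.72 18; python3 rod.py
```

```text
time_s: 43.75
position: [0.5786, 0.2815, 0.1887]
orientation: [-3.141, -0.265, 0.138]
force: [-5.0, 1.8, 7.1]
finger_gap: 0.126
gripper_force: 25.0
rod f,n: (np.float64(1.23), 4) gap 0.126 F [-5.   1.8  7.1] M [0.25 1.08 0.15] j [ 0.45  0.23  2.   -0.13  0.66  1.98]
time_s: 44.4
position: [0.6097, 0.2858, 0.1954]
orientation: [-3.141, -0.318, 0.138]
force: [-3.6, 0.5, 6.6]
finger_gap: 0.123
gripper_force: 25.0
f 1.507 r 0.1267 tilt 18.2 by 0.0924
0.41 0.19 -0.0
0.42 0.13 -0.0
0.42 0.15 -0.0
0.41 0.16 -0.0
0.41 0.18 -0.0
0.4 0.19 -0.0
rod f,n: (np.float64(1.46), 3) gap 0.123 F [-3.6  0.5  6.6] M [0.19 0.78 0.06] j [ 0.44  0.26  1.97 -0.16  0.62  1.99]
```

```bash
python3 -m pendant '[[[0.42,0,0.15,0,0,0],[0.42,0,0.13,0,0,0],[0.42,0,0.15,0,0,0],[0.42,0,0.16,0,0,0],[0.42,0,0.18,0,0,0],[0.42,0,0.19,0,0,0],[0,0,0,0,0,0]]]';python3 swing.py 2 1.75 18; python3 rod.py
```

```text
time_s: 45.15
position: [0.6371, 0.2895, 0.1945]
orientation: [-3.141, -0.319, 0.138]
force: [-1.9, 0.2, 9.4]
finger_gap: 0.125
gripper_force: 25.0
f 1.726 r 0.1271 tilt 18.3 by 0.0923
0.08 0.17 -0.1
0.13 0.07 -0.1
rod f,n: (np.float64(1.66), 4) gap 0.125 F [-1.9  0.2  9.4] M [0.03 0.28 0.04] j [ 0.43  0.3   1.92 -0.15  0.63  1.97]
```

```bash
python3 -m pendant '[[[0.2,0,0.05,0,0,0],[0.1,0,0,0,0,0],[0,0,0,0,0,0]]]'; python3 -m pendant '[[[0,0,0,0,0,0],[0,0,0,0,0,0],[0,0,0,0,0,0]]]' 0.3; python3 rod.py; python3 -m pendant '[[[0,0,-2,0,0,0],[0,0,-2,0,0,0],[0,0,-3,0,0,0],[0,0,-4,0,0,0],[-3,0,-2,0,0,0],[-4,0,0,0,0,0],[0,0,0,0,0,0]]]'; python3 rod.py;python3 - <<'E'
from h import *
im,d=get_image("side");cv2.imwrite("pics/s7.png",cv2.resize(im[80:220,270:390,::-1],None,fx=4,fy=4,interpolation=cv2.INTER_CUBIC))
E
```

```text
time_s: 45.5
position: [0.6391, 0.2898, 0.1943]
orientation: [-3.141, -0.317, 0.138]
force: [-1.5, 1.2, 7.0]
finger_gap: 0.12
gripper_force: 25.0
time_s: 45.8
position: [0.6381, 0.2892, 0.1931]
orientation: [3.141, -0.315, 0.138]
force: [-0.2, -0.1, 0.3]
finger_gap: 0.296
gripper_force: 0.0
rod f,n: (np.float64(1.67), 5) gap 0.296 F [-0.2 -0.1  0.3] M [-0.1   0.34 -0.03] j [ 0.43  0.3   1.91 -0.15  0.63  1.97]
time_s: 46.55
position: [0.5286, 0.2737, 0.2938]
orientation: [3.14, -0.313, 0.139]
force: [-0.7, -0.1, 0.5]
finger_gap: 0.299
gripper_force: 0.0
rod f,n: (np.float64(1.69), 20) gap 0.299 F [-0.7 -0.1  0.5] M [-0.08  0.29  0.04] j [ 0.49  0.01  2.05 -0.15  0.79  2.01]
```

View pics/s7.png

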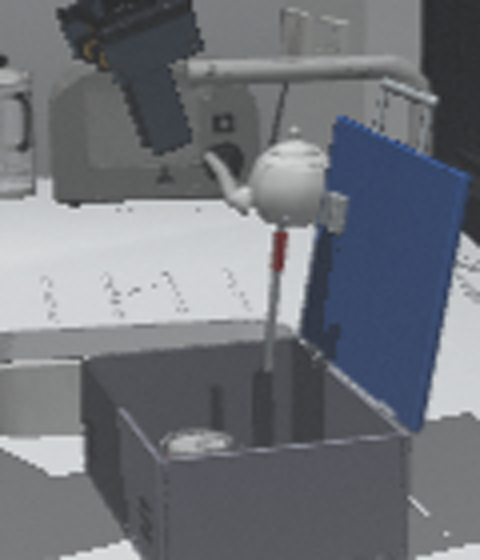

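Crop: rod stands up at (277,250) at 1.69 rad with the hood leaning back and its socket at (337,212). Next: fetch the handle and bring the hood forward.

```bash
python3 -m pendant '[[[0,0,-4,0,-6,0],[0,0,-4,0,-6,0],[0,0,-4,0,-6,0],[0,0,-4,0,0,-8.2],[0,0,-1,0,0,-8.2],[0,0,0,0,0,-8.2],[0,0,0,0,0,-8.2],[0,0,0,0,0,-8.2],[0,0,0,0,0,-8.2],[0,0,0,0,0,-8.2],[0,0,0,0,0,-8.2],[0,0,0,0,0,-8.2]]]' 0.4; python3 -m pendant '[[[0,0,0,0,0,-8.2],[0,0,0,0,0,-8.2],[0,0,0,0,0,0]]]'; python3 - <<'E'
from h import *
go([.711,.2122,.3318],yaw=1.709)
E
```

```text
time_s: 47.85
position: [0.5087, 0.2715, 0.4623]
orientation: [3.141, 0.0, 1.432]
force: [0.6, -0.2, -0.6]
finger_gap: 0.401
gripper_force: 0.0
time_s: 48.15
position: [0.5086, 0.2714, 0.4623]
orientation: [3.141, 0.0, 1.714]
force: [-0.5, 0.6, 0.3]
finger_gap: 0.401
gripper_force: 0.0
shift cm [-8.75 19.18 13.07] turn deg [0.  0.  0.3]
```

```bash
python3 -m pendant '[[[-2,4,0,0,0,0],[-2,4,0,0,0,0],[-2,4,0,0,0,0],[-2,4,0,0,0,0],[-0.7,3.1,0,0,0,0.3],[0,0,0,0,0,0]]]'; python3 - <<'E'
from h import *
go([.711,.2122,.3318],yaw=1.709)
im,d=get_image("side");v=im[95:140,350:390]; 
import numpy as np
P=pts("side",d)[95:125,355:385];m=(P[...,2]>.3)&(P[...,2]<.36)&(P[...,0]>.6)&(P[...,0]<.8)&(P[...,1]>.05)&(P[...,1]<.35)
print(m.sum(),np.median(P[m],0).round(3) if m.any() else "", P[m][:,2].max() if m.any() else "")
E
```

```text
time_s: 48.75
position: [0.7124, 0.2109, 0.4605]
orientation: [-3.141, 0.001, 1.7]
force: [-0.1, -0.3, -0.2]
finger_gap: 0.397
gripper_force: 0.0
shift cm [ 0.16 -0.12 12.87] turn deg [-0.   0.  -0.5]
159 [0.713 0.19  0.319] 0.3471725255005635
```

```bash
python3 -m pendant '[[[0,0,4,0,0,0],[0,0,4,0,0,0],[0,0,3,0,0,0],[0,0,1.7,0,0,0],[0,0,0,0,0,0]]]';python3 -m pendant '[[[0,0,0,0,0,0],[0,0,0,0,0,0],[0,0,0,0,0,0],[0,0,0,0,0,0],[0,0,0,0,0,0]]]' 0 20; python3 - <<'E'
from h import *
# increments in box x / z for bar from current hood angle to 1.28
p,_=pose();c,s=np.cos(.138),np.sin(.138);bx=c*(p[0]-.57)+s*(p[1]-.187)-.1
f0=np.pi-np.arccos(np.clip((bx-.005)/.24,-1,1));print("hood est",f0)
f=np.linspace(f0,1.25,13);Q=np.c_[-.24*np.cos(f)+.005*np.sin(f),.24*np.sin(f)+.005*np.cos(f)];print(np.c_[f[1:],np.diff(Q,axis=0)*100].round(2))
E
```

```text
time_s: 49.3
position: [0.708, 0.2121, 0.3333]
orientation: [-3.139, 0.001, 1.706]
force: [-0.4, 0.2, 0.5]
finger_gap: 0.401
gripper_force: 0.0
time_s: 49.8
position: [0.7097, 0.2122, 0.3367]
orientation: [3.139, 0.0, 1.707]
force: [1.3, -0.2, 5.4]
finger_gap: 0.102
gripper_force: 20.0
hood est 1.7247921110544235
[[ 1.69 -0.94  0.15]
 [ 1.65 -0.94  0.11]
 [ 1.61 -0.95  0.07]
 [ 1.57 -0.95  0.03]
 [ 1.53 -0.95 -0.  ]
 [ 1.49 -0.95 -0.04]
 [ 1.45 -0.95 -0.08]
 [ 1.41 -0.94 -0.12]
 [ 1.37 -0.94 -0.15]
 [ 1.33 -0.93 -0.19]
 [ 1.29 -0.92 -0.23]
 [ 1.25 -0.91 -0.26]]
```

```bash
python3 -m pendant '[[[0,-0.9,-0.15,0,0,0],[0,-0.9,-0.1,0,0,0],[0,-0.9,-0.1,0,0,0],[0,-0.9,0,0,0,0],[0,-0.9,0,0,0,0],[0,-0.9,0,0,0,0],[0,-0.9,0.1,0,0,0],[0,-0.7,0.1,0,0,0],[0,0,0,0,0,0]]]'; python3 rod.py; python3 -m pendant '[[[0,-0.5,0.08,0,0,0],[0,-0.4,0.07,0,0,0],[0,-0.4,0.07,0,0,0],[0,0,0,0,0,0]]]';python3 rod.py
```

```text
time_s: 50.7
position: [0.6386, 0.2026, 0.337]
orientation: [3.141, 0.0, 1.707]
force: [-0.5, 2.6, 4.9]
finger_gap: 0.107
gripper_force: 20.0
rod f,n: (np.float64(1.69), 20) gap 0.107 F [-0.5  2.6  4.9] M [ 0.31  0.08 -0.  ] j [ 0.27  0.22  1.71 -0.    1.21  0.14]
time_s: 51.15
position: [0.626, 0.2009, 0.3348]
orientation: [3.141, 0.0, 1.707]
force: [-0.9, 2.3, 5.7]
finger_gap: 0.104
gripper_force: 20.0
rod f,n: (np.float64(1.66), 19) gap 0.104 F [-0.9  2.3  5.7] M [ 0.32  0.21 -0.09] j [ 0.28  0.2   1.74 -0.    1.2   0.14]
```

```bash
python3 -m pendant '[[[0,-0.3,0.06,0,0,0],[0,-0.3,0.06,0,0,0],[0,-0.3,0.06,0,0,0],[0,0,0,0,0,0]]]';python3 rod.py; python3 -m pendant '[[[0,-0.3,0.06,0,0,0],[0,-0.3,0.07,0,0,0],[0,0,0,0,0,0]]]';python3 rod.py
```

```text
time_s: 51.6
position: [0.6172, 0.1997, 0.3328]
orientation: [3.142, 0.0, 1.707]
force: [-1.4, 2.6, 4.4]
finger_gap: 0.099
gripper_force: 20.0
rod f,n: (np.float64(1.62), 20) gap 0.099 F [-1.4  2.6  4.4] M [ 0.44  0.23 -0.1 ] j [ 0.28  0.18  1.76 -0.    1.2   0.14]
time_s: 51.95
position: [0.6115, 0.1989, 0.3314]
orientation: [3.141, 0.0, 1.707]
force: [-0.9, 4.6, 2.8]
finger_gap: 0.103
gripper_force: 20.0
rod f,n: (np.float64(1.61), 20) gap 0.103 F [-0.9  4.6  2.8] M [ 0.74 -0.01 -0.06] j [ 0.28  0.18  1.77 -0.    1.19  0.14]
```

```bash
python3 -m pendant '[[[0,-0.2,0.04,0,0,0],[0,-0.2,0.05,0,0,0],[0,0,0,0,0,0]]]';python3 rod.py; python3 -m pendant '[[[0,-0.2,0.04,0,0,0],[0,0,0,0,0,0]]]';python3 rod.py
```

```text
time_s: 52.3
position: [0.6083, 0.1983, 0.3307]
orientation: [3.14, 0.0, 1.707]
force: [3.8, 5.4, 2.6]
finger_gap: 0.104
gripper_force: 20.0
rod f,n: (np.float64(1.59), 19) gap 0.104 F [3.8 5.4 2.6] M [ 0.92 -0.71 -0.02] j [ 0.28  0.17  1.78 -0.    1.19  0.14]
time_s: 52.55
position: [0.6067, 0.1981, 0.3304]
orientation: [3.139, 0.0, 1.707]
force: [6.0, 6.6, 1.1]
finger_gap: 0.103
gripper_force: 20.0
rod f,n: (np.float64(1.59), 18) gap 0.103 F [6.  6.6 1.1] M [ 0.95 -1.17 -0.02] j [ 0.28  0.17  1.78 -0.    1.19  0.14]
```

```bash
python3 -m pendant '[[[0,0,0,0,0,0],[0,0,0,0,0,0],[0,0,0,0,0,0],[0,0,0,0,0,0]]]' 0.35;python3 rod.py; python3 -m pendant '[[[0,0,-2,0,0,0],[0,0,-4,0,0,0],[0,0,-4,0,0,0],[0,0,-3,0,0,0],[0,0,0,0,0,0],[0,0,0,0,0,0]]]' 0.45;python3 rod.py; python3 - <<'E'
from h import *
im,d=get_image("side");cv2.imwrite("pics/s8.png",cv2.resize(im[80:220,270:390,::-1],None,fx=4,fy=4,interpolation=cv2.INTER_CUBIC))
E
```

```text
time_s: 53.0
position: [0.6057, 0.1976, 0.3296]
orientation: [-3.141, 0.001, 1.707]
force: [-0.0, -0.6, 0.8]
finger_gap: 0.344
gripper_force: 0.0
rod f,n: (np.float64(1.62), 14) gap 0.344 F [-0.  -0.6  0.8] M [-0.1   0.02  0.03] j [ 0.28  0.17  1.78 -0.    1.19  0.14]
time_s: 53.65
position: [0.6059, 0.1979, 0.4602]
orientation: [3.141, 0.001, 1.707]
force: [0.5, 0.1, -0.7]
finger_gap: 0.449
gripper_force: 0.0
rod f,n: (np.float64(1.62), 14) gap 0.449 F [ 0.5  0.1 -0.7] M [-0.06  0.04 -0.  ] j [ 0.28  0.09  1.65 -0.    1.41  0.14]
```

View pics/s8.png

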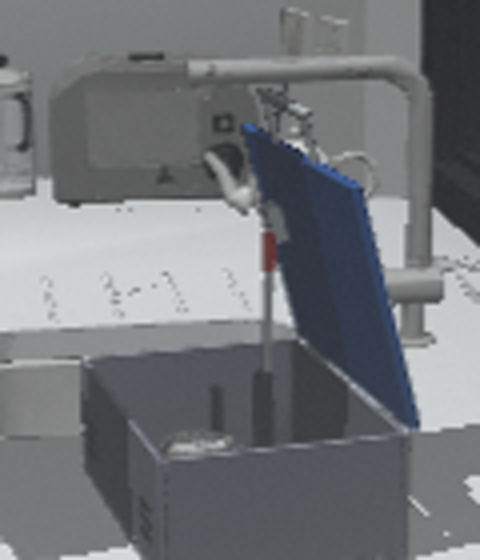

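Crop: hood at about 1.31 rests on the rod, ball in the socket at (270,215), red sleeve (268,252). Now back off and locate the tin.

```bash
python3 -m pendant '[[[0,-4,0,0,0,8.2],[0,0,0,0,0,8.2],[0,0,0,0,0,8.2],[0,0,0,0,0,8.2],[0,0,0,0,0,8.2],[0,0,0,0,0,8.2],[0,0,0,0,0,8.2],[0,0,0,0,0,8.2],[0,0,0,0,0,8.2],[0,0,0,0,0,8.2],[0,0,0,0,0,8]]]' 1; python3 -m pendant '[[[-3,4.5,0,0,0,0],[-3,4.5,0,0,0,0],[-3,4.5,0,0,0,0],[-1,4.5,0,0,0,0],[0,4.5,0,0,0,0],[0,4.5,0,0,0,0],[0,4.5,0,0,0,0],[0,0,0,0,0,0]]]'; python3 - <<'E'
from h import *
im,d=get_image("top");np.savez("top2.npz",im=im,d=d);cv2.imwrite("pics/t9.png",cv2.resize(im[110:300,160:460,::-1],None,fx=2.6,fy=2.6,interpolation=cv2.INTER_CUBIC))
E
```

```text
time_s: 54.85
position: [0.5659, 0.1924, 0.4586]
orientation: [3.141, 0.002, 0.13]
force: [-0.7, -0.1, -0.4]
finger_gap: 1.002
gripper_force: 0.0
time_s: 55.65
position: [0.5151, -0.126, 0.4586]
orientation: [3.141, 0.002, 0.132]
force: [0.3, -0.1, 0.5]
finger_gap: 1.002
gripper_force: 0.0
```

View pics/t9.png

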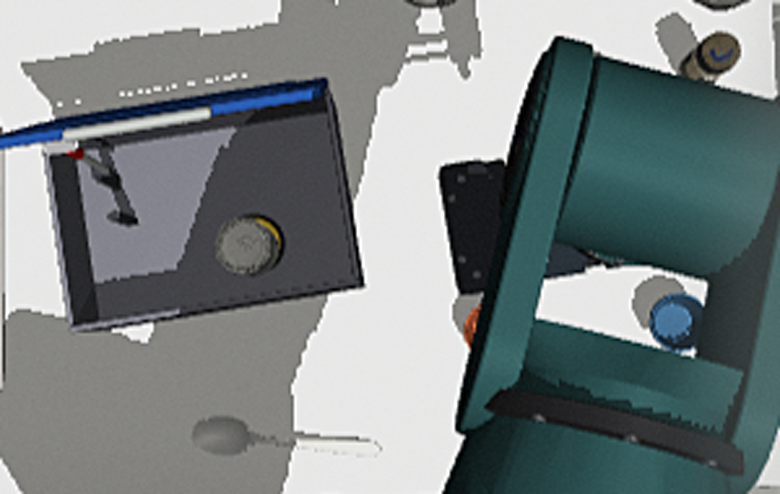

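Crop: tin top at (246,243), radius about 29, on the edge of the mark (270,233 yellow); hood propped along the back.

```bash
python3 - <<'E'
from h import *
z=np.load("top2.npz");w=ray("top",(160+245.5/2.6,110+242.5/2.6),.078);print(w.round(3),"diam",2*29/2.6*(1.224-.078)/436.5)
P=pts("top",z["d"]);print(P[203,255],P[200:207,251:259,2].mean())
c,s=np.cos(.138),np.sin(.138);v=w[:2]-[.57,.187];print("box",c*v[0]+s*v[1],-s*v[0]+c*v[1])
print("mark",.57-.035*c+.035*s,.187-.035*s-.035*c)
go([w[0],w[1],.030],rpy=[np.pi,0,.138])
E
```

```text
[0.536 0.146 0.078] diam 0.058567274649748875
[0.53731279 0.14456763 0.07539614] 0.07410489770647145
box -0.03890474698189443 -0.0362632192596431
mark 0.5401474256071499 0.14751805726513256
shift cm [  5.78 -26.43  42.87] turn deg [-0.   0.1 -0.3]
```

```bash
python3 -m pendant '[[[0,-4.5,2,0,0,0],[0,-4.5,2,0,0,0],[0,-4.5,2,0,0,0],[1,-4.5,2,0,3,0],[1,-4.5,2,0,4,0],[1,-3.9,2,0,3,0],[0,0,0,0,0,0]]]'; python3 - <<'E'
from h import *
go([.536,.1455,.036],rpy=[np.pi,-.175,.138])
E
```

```text
time_s: 56.4
position: [0.5101, 0.1475, 0.3388]
orientation: [3.141, -0.172, 0.141]
force: [-0.8, -0.9, 0.6]
finger_gap: 1.005
gripper_force: 0.0
shift cm [-2.68  0.56 30.27] turn deg [-0.   0.2  0.2]
```

```bash
python3 -m pendant '[[[-1.4,0.3,3,0,0,0],[-1.3,0.3,3,0,0,0],[0,0,4,0,0,0],[0,0,4,0,0,0],[0,0,4,0,0,0],[0,0,3,0,0,0],[0,0,3,0,0,0],[0,0,2,0,0,0],[0,0,0,0,0,0]]]'; python3 - <<'E'
from h import *
go([.536,.1455,.036],rpy=[np.pi,-.175,.138])
print(ctrl.state()["force"])
E
```

```text
time_s: 57.3
position: [0.5302, 0.1397, 0.079]
orientation: [3.141, -0.17, 0.137]
force: [-0.1, 0.0, 0.3]
finger_gap: 1.002
gripper_force: 0.0
shift cm [-0.08 -0.5   4.35] turn deg [ 0.1  0.3 -0.1]
[-0.12825083  0.04988017  0.27386437]
```

```bash
python3 -m pendant '[[[0,-0.5,1.5,0,0,0],[0,0,1.5,0,0,0],[0,0,1.2,0,0,0],[0,0,0,0,0,0]]]'; python3 -m pendant '[[[0,0,0,0,0,0],[0,0,0,0,0,0],[0,0,0,0,0,0],[0,0,0,0,0,0],[0,0,0,0,0,0]]]' 0.2 25
```

```text
time_s: 57.7
position: [0.5381, 0.1458, 0.0396]
orientation: [3.141, -0.174, 0.137]
force: [0.1, 0.2, 0.2]
finger_gap: 1.001
gripper_force: 0.0
time_s: 58.2
position: [0.5389, 0.1459, 0.0406]
orientation: [3.141, -0.176, 0.136]
force: [-2.2, 0.7, 6.4]
finger_gap: 0.622
gripper_force: 25.0
```

```bash
python3 -m pendant '[[[0,0,-1,0,0,0],[0,0,-2,0,0,0],[0,0,-3,0,0,0],[0,0,-3,0,0,0],[0,0,-3,0,0,0],[0,0,-3,0,0,0],[0,0,-2,0,0,0],[0,4,0,0,0,0],[0,4,0,0,0,0],[0,4,0,0,0,0],[0,4,0,0,0,0],[0,0,0,0,0,0]]]'; python3 - <<'E'
from h import *
go([.58,-.085,.15],rpy=[np.pi,-.175,.138]);print(ctrl.state()["finger_gap"])
E
```

```text
time_s: 59.4
position: [0.531, -0.02, 0.2082]
orientation: [3.141, -0.175, 0.133]
force: [0.4, -0.3, -2.5]
finger_gap: 0.625
gripper_force: 25.0
shift cm [2.91 7.09 6.43] turn deg [ 0.1 -0.  -0.3]
0.6245405506896736
```

```bash
python3 -m pendant '[[[0.7,2.5,1,0,0,0],[0.7,2.5,1.5,0,0,0],[0.7,2,2,0,0,0],[0.7,0,2,0,0,0],[0,0,0,0,0,0]]]'; python3 - <<'E'
from h import *
go([.595,-.085,.036],rpy=[np.pi,-.175,.138]);print(ctrl.state()["finger_gap"])
E
```

```text
time_s: 59.9
position: [0.5782, -0.0804, 0.1467]
orientation: [-3.141, -0.172, 0.136]
force: [-0.4, -0.3, -0.9]
finger_gap: 0.622
gripper_force: 25.0
shift cm [-0.31  0.69 11.18] turn deg [-0.   0.2 -0.1]
0.621922587527004
```

```bash
python3 -m pendant '[[[0,0,3,0,0,0],[0,0,3,0,0,0],[0,0,2,0,0,0],[0,0,1.5,0,0,0],[0,0,1,0,0,0],[0,0,0,0,0,0]]]'; python3 -m pendant '[[[0,0,0.4,0,0,0],[0,0,0.3,0,0,0],[0,0,0,0,0,0]]]'
```

```text
time_s: 60.5
position: [0.5968, -0.0779, 0.0448]
orientation: [3.141, -0.174, 0.137]
force: [-0.1, 0.5, -1.0]
finger_gap: 0.627
gripper_force: 25.0
time_s: 60.8
position: [0.5985, -0.0781, 0.0385]
orientation: [3.141, -0.175, 0.136]
force: [-0.2, -0.4, -0.9]
finger_gap: 0.629
gripper_force: 25.0
```

```bash
python3 -m pendant '[[[0,0,0.3,0,0,0],[0,0,0,0,0,0]]]'; python3 -m pendant '[[[0,0,0,0,0,0],[0,0,0,0,0,0],[0,0,0,0,0,0]]]' 0.95;  python3 -m pendant '[[[0,0,-2,0,0,0],[0,0,-3,0,0,0],[0,0,-4,0,0,0],[0,0,-4,0,0,0],[0,0,-4,0,-5,0],[0,0,-3,0,-5,0],[0,0,0,0,0,0]]]' 1; python3 - <<'E'
from h import *
im,d=get_image("side");H=hsv(im);P=pts("side",d)
m=(P[...,2]>.055)&(P[...,2]<.1)&(abs(P[...,0]-.6)<.07)&(abs(P[...,1]+.08)<.07)
print("tin pts",m.sum(),P[m].mean(0).round(3),P[m][:,2].max().round(3))
go([.441,-.102,.025],rpy=[np.pi,0,.138])
E
```

```text
time_s: 61.0
position: [0.5989, -0.078, 0.0352]
orientation: [3.141, -0.175, 0.136]
force: [0.7, 0.6, -1.1]
finger_gap: 0.623
gripper_force: 25.0
time_s: 61.3
position: [0.5991, -0.0781, 0.0355]
orientation: [3.141, -0.175, 0.137]
force: [-0.0, -0.3, -0.8]
finger_gap: 0.858
gripper_force: 0.0
time_s: 62.0
position: [0.5699, -0.0827, 0.2376]
orientation: [3.139, -0.005, 0.137]
force: [-0.9, -0.2, -0.5]
finger_gap: 0.999
gripper_force: 0.0
tin pts 242 [ 0.619 -0.097  0.067] 0.075
shift cm [-13.01   0.16  20.92] turn deg [ 0.1 -0.3 -0.1]
```

Tin stands on the worktop near (0.60, −0.08), top at 0.075. Now the first cup (terracotta at (0.441, −0.102)), held near the fingertips so a nested cup below stays clear.

```bash
python3 -m pendant '[[[-3,0,0,0,0,0],[-3.5,0,0,0,0,0],[-3.5,0,2,0,0,0],[-3,0.2,3,0,0,0],[0,0,4,0,0,0],[0,0,4,0,0,0],[0,0,0,0,0,0]]]'; python3 - <<'E'
from h import *
im,d=get_image("side");H=hsv(im);P=pts("side",d)
print("blue",ray("top",(420.5,233),.046).round(3))
go([.441,-.102,.036],rpy=[np.pi,0,.138])
def rim(lo,hi,x,y,n):
    m=(H[...,0]>=lo)&(H[...,0]<=hi)&(H[...,1]>90)&(abs(P[...,0]-x)<.06)&(abs(P[...,1]-y)<.06)&(P[...,2]>.038)&(P[...,2]<.055)
    q=P[m];print(n,m.sum(),((q.min(0)+q.max(0))/2).round(3),(q.max(0)-q.min(0)).round(3)) if m.sum()>5 else print(n,m.sum())
rim(0,14,.441,-.102,"A");rim(0,14,.603,-.279,"B");rim(95,125,.447,-.293,"C")
E
```

```text
time_s: 62.75
position: [0.4344, -0.101, 0.098]
orientation: [-3.139, 0.007, 0.136]
force: [-0.0, 0.4, 1.1]
finger_gap: 0.998
gripper_force: 0.0
blue [ 0.446 -0.296  0.046]
shift cm [0.49 0.14 6.45] turn deg [-0.1  0.2 -0.1]
A 63 [ 0.441 -0.1    0.044] [0.055 0.068 0.012]
B 82 [ 0.602 -0.277  0.043] [0.059 0.063 0.01 ]
C 2
```

```bash
python3 -m pendant '[[[0.5,0.1,2,0,0,0],[0,0,2.5,0,0,0],[0,0,1.7,0,0,0],[0,0,0,0,0,0]]]'; python3 -m pendant '[[[0,0,0,0,0,0],[0,0,0,0,0,0],[0,0,0,0,0,0],[0,0,0,0,0,0],[0,0,0,0,0,0]]]' 0.3 15;python3 -m pendant '[[[0,0,-2,0,0,0],[0,0,-3,0,0,0],[0,0,-4,0,0,0],[0,0,-4,0,0,0],[0,0,-4,0,0,0],[0,0,0,0,0,0]]]'; python3 - <<'E'
from h import *
go([.535,.147,.205],rpy=[np.pi,0,.138])
E
```

```text
time_s: 63.2
position: [0.4435, -0.1022, 0.0406]
orientation: [3.142, 0.0, 0.136]
force: [-0.4, 0.8, -0.4]
finger_gap: 1.0
gripper_force: 0.0
time_s: 63.7
position: [0.4441, -0.1025, 0.0412]
orientation: [3.141, -0.002, 0.136]
force: [-0.8, 0.6, 9.2]
finger_gap: 0.669
gripper_force: 15.0
time_s: 64.3
position: [0.446, -0.103, 0.2155]
orientation: [3.138, -0.008, 0.136]
force: [-0.1, -0.3, -1.4]
finger_gap: 0.67
gripper_force: 15.0
shift cm [ 12.21 -23.56   1.06] turn deg [ 0.2 -0.4 -0.1]
```

```bash
python3 -m pendant '[[[2,-4,0,0,0,0],[2,-4,0,0,0,0],[2,-4,0,0,0,0],[2,-4,0,0,0,0],[2,-4,0,0,0,0],[2,-3.4,0,0,0,0],[0,0,2,0,0,0],[0,0,3,0,0,0],[0,0,0,0,0,0]]]'; python3 - <<'E'
from h import *
go([.536,.147,.047],rpy=[np.pi,0,.138]);s=ctrl.state();print(s["finger_gap"],s["force"])
E
```

```text
time_s: 65.2
position: [0.528, 0.1455, 0.1566]
orientation: [3.14, 0.006, 0.137]
force: [-0.6, -0.4, -1.0]
finger_gap: 0.664
gripper_force: 15.0
shift cm [ 0.88 -0.05 10.96] turn deg [ 0.1  0.3 -0.1]
0.6638773203469891 [-0.61782511 -0.40524822 -1.04540557]
```

```bash
python3 -m pendant '[[[0.6,0,2,0,0,0],[0,0,3,0,0,0],[0,0,2.5,0,0,0],[0,0,1.5,0,0,0],[0,0,1,0,0,0],[0,0,0.5,0,0,0],[0,0,0,0,0,0]]]'; python3 - <<'E'
from h import *
go([.536,.147,.047],rpy=[np.pi,0,.138]);s=ctrl.state();print(s["finger_gap"],s["force"])
E
```

```text
time_s: 65.9
position: [0.5368, 0.1466, 0.0557]
orientation: [3.141, -0.001, 0.136]
force: [-0.9, 0.6, -0.2]
finger_gap: 0.665
gripper_force: 15.0
shift cm [-0.08 -0.05  0.87] turn deg [ 0.  -0.  -0.1]
0.6648203413194206 [-0.87576418  0.59375446 -0.21182887]
```

```bash
python3 -m pendant '[[[0,0,0.5,0,0,0],[0,0,0.3,0,0,0],[0,0,0,0,0,0]]]'; python3 -m pendant '[[[0,0,0.1,0,0,0],[0,0,0,0,0,0]]]'
```

```text
time_s: 66.2
position: [0.5367, 0.1466, 0.0475]
orientation: [3.141, -0.001, 0.136]
force: [0.5, 0.6, -1.0]
finger_gap: 0.666
gripper_force: 15.0
time_s: 66.4
position: [0.5371, 0.1467, 0.0472]
orientation: [3.141, -0.001, 0.136]
force: [-2.0, -0.3, 9.2]
finger_gap: 0.666
gripper_force: 15.0
```

```bash
python3 -m pendant '[[[0,0,0,0,0,0],[0,0,0,0,0,0],[0,0,0,0,0,0]]]' 0.95; python3 -m pendant '[[[0,0,-2,0,0,0],[0,0,-3,0,0,0],[0,0,-4,0,0,0],[0,0,-4,0,0,0],[0,0,-4,0,0,0],[-2,4.5,0,0,0,0],[-2,4.5,0,0,0,0],[-2,4.5,0,0,0,0],[-2,4.5,0,0,0,0],[-2,4.5,0,0,0,0],[-2,4.5,0,0,0,0],[0,0,0,0,0,0]]]' 1; python3 - <<'E'
from h import *
go([.446,-.296,.036],rpy=[np.pi,0,.138])
im,d=get_image("top");H=hsv(im)
for n,m in(("orange",(H[...,0]<14)&(H[...,1]>120)&(H[...,2]>50)),):
    k,l,s,c=cv2.connectedComponentsWithStats(m.astype(np.uint8))
    for i in range(1,k):
        if s[i,4]>40:print(n,c[i].round(1),s[i],ray("top",(s[i,0]+s[i,2]/2-.5,s[i,1]+s[i,3]/2-.5),.052).round(3))
E
```

```text
time_s: 66.7
position: [0.5366, 0.1466, 0.0465]
orientation: [3.141, -0.001, 0.136]
force: [-0.6, 1.1, -0.4]
finger_gap: 0.897
gripper_force: 0.0
time_s: 67.9
position: [0.4529, -0.1412, 0.2167]
orientation: [3.14, -0.001, 0.131]
force: [-0.1, 0.0, 0.8]
finger_gap: 0.998
gripper_force: 0.0
shift cm [-2.73 15.24 18.09] turn deg [ 0.1 -0.  -0.4]
orange [410.6 175. ] [401 165  22  22 336] [ 0.602 -0.277  0.052]
orange [255.4 205.9] [245 194  23  23 340] [0.534 0.145 0.052]
```

Cup A stands in the box at (0.534, 0.145). Next the blue cup.

```bash
python3 -m pendant '[[[-0.7,4,0,0,0,0],[-0.7,4,0,0,0,0],[-0.7,4,2,0,0,0],[-0.6,3.2,3,0,0,0],[0,0,4,0,0,0],[0,0,3,0,0,0],[0,0,0,0,0,0]]]'; python3 - <<'E'
from h import *
go([.446,-.2955,.037],rpy=[np.pi,0,.138])
im,d=get_image("side");H=hsv(im);P=pts("side",d)
m=(H[...,0]>=95)&(H[...,0]<=125)&(H[...,1]>60)&(abs(P[...,0]-.446)<.06)&(abs(P[...,1]+.296)<.06)&(P[...,2]>.035)&(P[...,2]<.055)
q=P[m];print(m.sum(),((q.min(0)+q.max(0))/2).round(3),(q.max(0)-q.min(0)).round(3))
E
```

```text
time_s: 68.65
position: [0.4468, -0.2891, 0.0932]
orientation: [-3.138, 0.004, 0.137]
force: [-0.8, 1.2, 0.6]
finger_gap: 1.002
gripper_force: 0.0
shift cm [-0.14  0.64  5.61] turn deg [-0.2  0.2 -0. ]
143 [ 0.443 -0.296  0.042] [0.059 0.066 0.013]
```

```bash
python3 -m pendant '[[[-0.2,0.6,2,0,0,0],[0,0,2,0,0,0],[0,0,1.6,0,0,0],[0,0,0,0,0,0]]]'; python3 -m pendant '[[[0,0,0,0,0,0],[0,0,0,0,0,0],[0,0,0,0,0,0],[0,0,0,0,0,0],[0,0,0,0,0,0]]]' 0.3 15;python3 -m pendant '[[[0,0,-2,0,0,0],[0,0,-3,0,0,0],[0,0,-4,0,0,0],[0,0,-4,0,0,0],[0,0,-4,0,0,0],[0,0,0,0,0,0]]]'; python3 - <<'E'
from h import *
go([.4525,-.136,.22],rpy=[np.pi,0,.138])
go([.536,.1465,.205],rpy=[np.pi,0,.138])
E
```

```text
time_s: 69.1
position: [0.4472, -0.297, 0.0402]
orientation: [-3.141, 0.0, 0.137]
force: [0.4, 0.3, -0.3]
finger_gap: 0.999
gripper_force: 0.0
time_s: 69.6
position: [0.4475, -0.2979, 0.0411]
orientation: [3.141, -0.001, 0.136]
force: [-1.0, 1.0, 6.0]
finger_gap: 0.668
gripper_force: 15.0
time_s: 70.2
position: [0.4492, -0.2992, 0.2159]
orientation: [3.136, -0.006, 0.136]
force: [0.1, 0.3, -0.7]
finger_gap: 0.666
gripper_force: 15.0
shift cm [  2.54 -16.12  -0.49] turn deg [ 0.3 -0.4 -0.1]
shift cm [ 14.65 -42.98   0.92] turn deg [ 0.3 -0.4 -0.1]
```

```bash
python3 -m pendant '[[[1.5,-4.5,0,0,0,0],[1.5,-4.5,0,0,0,0],[1.5,-4.5,0,0,0,0],[1.5,-4.5,0,0,0,0],[1.5,-4.5,0,0,0,0],[1.5,-4.5,0,0,0,0],[1.5,-4.5,0,0,0,0],[1.5,-4.5,0,0,0,0],[1.5,-4.5,0,0,0,0],[1,-2.5,0,0,0,0],[0,0,2,0,0,0],[0,0,0,0,0,0]]]'; python3 - <<'E'
from h import *
go([.537,.1467,.063],rpy=[np.pi,0,.138]);s=ctrl.state();print(s["finger_gap"],s["force"])
E
```

```text
time_s: 71.4
position: [0.5306, 0.1484, 0.1878]
orientation: [3.141, 0.004, 0.138]
force: [-0.9, -0.8, 0.1]
finger_gap: 0.668
gripper_force: 15.0
shift cm [ 0.65  0.25 12.48] turn deg [ 0.1  0.2 -0. ]
0.6680851755855699 [-0.86802587 -0.82103552  0.11593278]
```

```bash
python3 -m pendant '[[[0.4,0.2,3,0,0,0],[0,0,3,0,0,0],[0,0,2.5,0,0,0],[0,0,1.5,0,0,0],[0,0,0,0,0,0]]]'; python3 - <<'E'
from h import *
go([.537,.1467,.063],rpy=[np.pi,0,.138]);s=ctrl.state();print(s["finger_gap"],s["force"])
E
```

```text
time_s: 71.9
position: [0.5354, 0.1459, 0.089]
orientation: [3.141, 0.003, 0.136]
force: [0.0, -0.1, 0.3]
finger_gap: 0.668
gripper_force: 15.0
shift cm [ 0.17 -0.06  2.6 ] turn deg [ 0.   0.2 -0.1]
0.6676899706247347 [ 0.02826314 -0.06228057  0.27307421]
```

```bash
python3 -m pendant '[[[0,0,1,0,0,0],[0,0,0.8,0,0,0],[0,0,0.5,0,0,0],[0,0,0,0,0,0]]]'; python3 -m pendant '[[[0,0,0.2,0,0,0],[0,0,0,0,0,0]]]'
```

```text
time_s: 72.3
position: [0.5364, 0.1466, 0.0671]
orientation: [3.141, -0.0, 0.136]
force: [-0.2, -0.5, -0.3]
finger_gap: 0.665
gripper_force: 15.0
time_s: 72.5
position: [0.5367, 0.1467, 0.0656]
orientation: [3.141, -0.001, 0.136]
force: [0.3, -0.7, -1.4]
finger_gap: 0.668
gripper_force: 15.0
```

```bash
python3 -m pendant '[[[0,0,0.2,0,0,0],[0,0,0,0,0,0]]]'; python3 -m pendant '[[[0,0,0.1,0,0,0],[0,0,0,0,0,0]]]'
```

```text
time_s: 72.7
position: [0.5366, 0.1466, 0.0634]
orientation: [3.141, -0.001, 0.136]
force: [-0.6, -0.4, -0.3]
finger_gap: 0.667
gripper_force: 15.0
time_s: 72.9
position: [0.5366, 0.1466, 0.0624]
orientation: [3.141, -0.001, 0.136]
force: [0.8, -0.6, -0.9]
finger_gap: 0.669
gripper_force: 15.0
```

```bash
python3 -m pendant '[[[0,0,0.1,0,0,0],[0,0,0,0,0,0]]]';python3 -m pendant '[[[0,0,0,0,0,0],[0,0,0,0,0,0],[0,0,0,0,0,0]]]' 0.95; python3 -m pendant '[[[0,0,-2,0,0,0],[0,0,-3,0,0,0],[0,0,-4,0,0,0],[0,0,-4,0,0,0],[0,0,-3,0,0,0],[-1,4.5,0,0,0,0],[-1,4.5,0,0,0,0],[0,4.5,0,0,0,0],[0,4.5,0,0,0,0],[0,4.5,0,0,0,0],[1,4.5,0,0,0,0],[0,0,0,0,0,0]]]' 1; python3 - <<'E'
from h import *
im,d=get_image("top");H=hsv(im);P=pts("top",d)
for n,m in(("blue",(H[...,0]>95)&(H[...,0]<125)&(H[...,1]>90)&(H[...,2]>40)),):
    m[:185]=0
    k,l,s,c=cv2.connectedComponentsWithStats(m.astype(np.uint8))
    for i in range(1,k):
        if s[i,4]>40:print(n,c[i].round(1),s[i],ray("top",(s[i,0]+s[i,2]/2-.5,s[i,1]+s[i,3]/2-.5),.067).round(3),np.percentile(P[l==i][:,2],[5,95]).round(3))
go([.6025,-.278,.037],rpy=[np.pi,0,.138])
E
```

```text
time_s: 73.1
position: [0.5372, 0.1467, 0.0621]
orientation: [3.141, -0.001, 0.136]
force: [-1.4, -1.1, 10.4]
finger_gap: 0.668
gripper_force: 15.0
time_s: 73.4
position: [0.5366, 0.1466, 0.0614]
orientation: [3.141, -0.0, 0.136]
force: [-0.1, 0.7, -0.1]
finger_gap: 0.9
gripper_force: 0.0
time_s: 74.6
position: [0.5645, -0.1262, 0.2218]
orientation: [3.14, -0.002, 0.133]
force: [0.3, 0.8, -0.2]
finger_gap: 1.003
gripper_force: 0.0
blue [254.7 206.2] [245 195  22  22 302] [0.531 0.145 0.067] [0.032 0.066]
shift cm [ 1.8  15.75 18.45] turn deg [ 0.  -0.  -0.3]
```

Blue is nested (rim at 0.066, centre (0.531, 0.145)). Last cup next.

```bash
python3 -m pendant '[[[0.5,4,0,0,0,0],[0.5,4,0,0,0,0],[0.5,4,2,0,0,0],[0.3,3.7,3,0,0,0],[0,0,4,0,0,0],[0,0,3,0,0,0],[0,0,0,0,0,0]]]'; python3 - <<'E'
from h import *
go([.6045,-.278,.037],rpy=[np.pi,0,.138])
im,d=get_image("side");H=hsv(im);P=pts("side",d)
m=(H[...,0]<=14)&(H[...,1]>90)&(abs(P[...,0]-.6)<.06)&(abs(P[...,1]+.28)<.06)&(P[...,2]>.035)&(P[...,2]<.055)
q=P[m];print(m.sum(),((q.min(0)+q.max(0))/2).round(3),(q.max(0)-q.min(0)).round(3))
E
```

```text
time_s: 75.35
position: [0.6, -0.2732, 0.0975]
orientation: [-3.138, 0.005, 0.137]
force: [-0.2, 0.6, -0.5]
finger_gap: 1.001
gripper_force: 0.0
shift cm [0.41 0.56 6.05] turn deg [-0.2  0.3 -0.1]
114 [ 0.601 -0.278  0.042] [0.059 0.064 0.014]
```

```bash
python3 -m pendant '[[[0.3,0.5,2,0,0,0],[0,0,2,0,0,0],[0,0,2,0,0,0],[0,0,0,0,0,0]]]'; python3 -m pendant '[[[0,0,0,0,0,0],[0,0,0,0,0,0],[0,0,0,0,0,0],[0,0,0,0,0,0],[0,0,0,0,0,0]]]' 0.3 15;python3 -m pendant '[[[0,0,-2,0,0,0],[0,0,-3,0,0,0],[0,0,-4,0,0,0],[0,0,-4,0,0,0],[0,0,-4,0,0,0],[0,0,-1,0,0,0],[0,0,0,0,0,0]]]'; python3 - <<'E'
from h import *
go([.536,.1465,.215],rpy=[np.pi,0,.138])
E
```

```text
time_s: 75.8
position: [0.6061, -0.279, 0.0417]
orientation: [-3.141, 0.0, 0.137]
force: [-0.2, 0.5, 0.6]
finger_gap: 0.997
gripper_force: 0.0
time_s: 76.3
position: [0.6067, -0.2801, 0.0425]
orientation: [3.141, -0.001, 0.136]
force: [-2.3, 1.7, 6.7]
finger_gap: 0.658
gripper_force: 15.0
time_s: 77.0
position: [0.6068, -0.2802, 0.2235]
orientation: [3.139, -0.003, 0.136]
force: [-0.4, 1.1, -2.2]
finger_gap: 0.652
gripper_force: 15.0
shift cm [ -1.22 -43.24   0.75] turn deg [ 0.1 -0.2 -0.1]
```

```bash
python3 -m pendant '[[[-1,-4.5,0,0,0,0],[-1,-4.5,0,0,0,0],[-1,-4.5,0,0,0,0],[0,-4.5,0,0,0,0],[0,-4.5,0,0,0,0],[0,-4.5,0,0,0,0],[0,-4.5,0,0,0,0],[0,-4.5,0,0,0,0],[0,-4.5,0,0,0,0],[1,-2.7,0,0,0,0],[1,0,2,0,0,0],[0,0,0,0,0,0]]]'; python3 - <<'E'
from h import *
go([.5385,.1465,.078],rpy=[np.pi,0,.138]);s=ctrl.state();print(s["finger_gap"],s["force"])
im,d=get_image("side");P=pts("side",d);H=hsv(im)
m=(H[...,0]<=14)&(H[...,1]>90)&(P[...,2]>.12)&(P[...,2]<.26)&(abs(P[...,0]-.53)<.06)&(abs(P[...,1]-.14)<.07)
q=P[m];print(m.sum(),((q.min(0)+q.max(0))/2).round(3),(q.max(0)-q.min(0)).round(3),s["position"]) if m.any() else 0
E
```

```text
time_s: 78.2
position: [0.536, 0.1472, 0.1979]
orientation: [3.141, 0.005, 0.138]
force: [-0.6, -0.4, -1.2]
finger_gap: 0.655
gripper_force: 15.0
shift cm [ 0.29  0.09 11.98] turn deg [ 0.1  0.3 -0. ]
0.6551653830980075 [-0.63944078 -0.35530652 -1.18555307]
21 [0.522 0.15  0.196] [0.023 0.062 0.015] [0.53599709 0.14720764 0.19785129]
```

```bash
python3 -m pendant '[[[0.2,0.1,3,0,0,0],[0,0,3,0,0,0],[0,0,2.5,0,0,0],[0,0,1,0,0,0],[0,0,0,0,0,0]]]';python3 -m pendant '[[[0,0,0.7,0,0,0],[0,0,0.7,0,0,0],[0,0,0,0,0,0]]]'; python3 - <<'E'
from h import *
go([.5385,.1465,.078],rpy=[np.pi,0,.138])
E
```

```text
time_s: 78.75
position: [0.5387, 0.1454, 0.1055]
orientation: [3.141, 0.002, 0.136]
force: [0.3, -0.9, -0.3]
finger_gap: 0.663
gripper_force: 15.0
time_s: 79.05
position: [0.5396, 0.146, 0.0923]
orientation: [3.141, -0.0, 0.136]
force: [0.5, 1.3, -1.0]
finger_gap: 0.661
gripper_force: 15.0
shift cm [-0.1  -0.07  1.43] turn deg [ 0.  -0.  -0.1]
```

```bash
python3 -m pendant '[[[0,0,0.6,0,0,0],[0,0,0.4,0,0,0],[0,0,0.2,0,0,0],[0,0,0,0,0,0]]]';python3 -m pendant '[[[0,0,0.2,0,0,0],[0,0,0,0,0,0]]]'; python3 -m pendant '[[[0,0,0.1,0,0,0],[0,0,0,0,0,0]]]'
```

```text
time_s: 79.45
position: [0.5395, 0.146, 0.0802]
orientation: [3.141, 0.0, 0.136]
force: [0.7, 0.1, -1.6]
finger_gap: 0.657
gripper_force: 15.0
time_s: 79.65
position: [0.5403, 0.1462, 0.079]
orientation: [3.141, -0.001, 0.136]
force: [-1.9, -0.3, 5.5]
finger_gap: 0.658
gripper_force: 15.0
time_s: 79.85
position: [0.5408, 0.1464, 0.0787]
orientation: [3.141, -0.002, 0.136]
force: [-3.1, 0.2, 13.9]
finger_gap: 0.658
gripper_force: 15.0
```

Contact at the expected height; release, back off and check everything.

```bash
python3 -m pendant '[[[0,0,0,0,0,0],[0,0,0,0,0,0],[0,0,0,0,0,0]]]' 0.95; python3 -m pendant '[[[0,0,-2,0,0,0],[0,0,-3,0,0,0],[0,0,-4,0,0,0],[0,0,-4,0,0,0],[-2,0,-4,0,0,0],[-4,0,-3,0,0,0],[-2,4.5,0,0,0,0],[0,4.5,0,0,0,0],[0,4.5,0,0,0,0],[0,4.5,0,0,0,0],[0,4.5,0,0,0,0],[0,0,0,0,0,0]]]' 1; python3 - <<'E'
from h import *
im,d=get_image("top");H=hsv(im);P=pts("top",d)
m=(H[...,0]<14)&(H[...,1]>120)&(H[...,2]>50);k,l,s,c=cv2.connectedComponentsWithStats(m.astype(np.uint8))
for i in range(1,k):
    if s[i,4]>40:print(s[i],ray("top",(s[i,0]+s[i,2]/2-.5,s[i,1]+s[i,3]/2-.5),.082).round(3),np.percentile(P[l==i][:,2],[5,95]).round(3))
t=cv2.resize(im[110:270,160:460,::-1],(600,320),interpolation=cv2.INTER_CUBIC)
im2,_=get_image("side");b=cv2.resize(im2[120:280,250:450,::-1],(600,280) if 0 else (350,280),interpolation=cv2.INTER_CUBIC)
o=np.zeros((600,600,3),np.uint8);o[:320]=t;o[320:,:350]=b;cv2.imwrite("pics/end.png",o)
E
python3 rod.py
```

```text
time_s: 80.15
position: [0.5397, 0.146, 0.0774]
orientation: [3.141, -0.001, 0.136]
force: [-0.9, -0.3, 0.0]
finger_gap: 0.892
gripper_force: 0.0
time_s: 81.35
position: [0.4913, -0.0916, 0.2776]
orientation: [3.14, -0.001, 0.132]
force: [0.7, 0.1, -0.2]
finger_gap: 1.0
gripper_force: 0.0
[244 193  24  23 375] [0.534 0.142 0.082] [0.048 0.082]
rod f,n: (np.float64(0.65), 57) gap 1.0 F [-0.9 -0.3 -0.1] M [-0.06  0.15  0.03] j [-0.22 -0.03  2.09 -0.    1.08  1.21]
```

View pics/end.png

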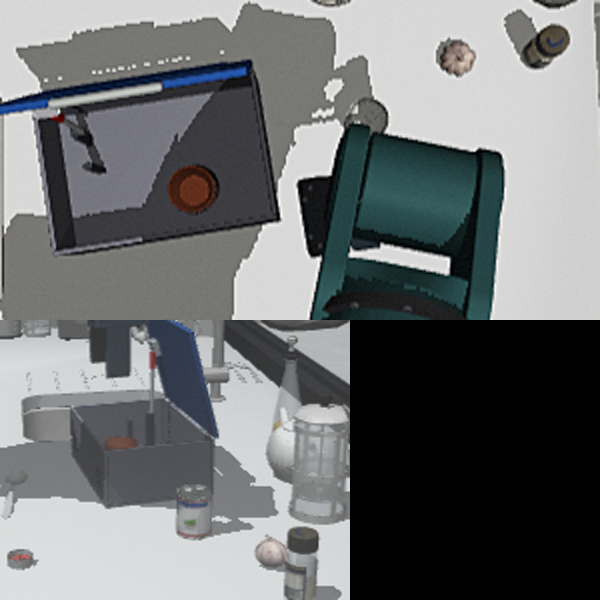

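Final view: stack on the mark at (193,189) with its rim at 0.082 m, hood on the rod, ball in the socket. The tin is upright outside the box, and the garlic, jar and tealight haven't moved.

```bash
python3 -c "
from cell import ticket
print(ticket.hand_in())"
```

```text
the job is handed in; nothing more can be done
None
```

I handed the job in at about 81 s; it returned no verdict, but the last pictures show the hood resting on its seated prop rod, the tin upright outside the box, all three cups nested on the mark, and the garlic, spice jar and tealight where they were.

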